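# Charge a mill jar with one level scoop of grinding balls

### The arm

A 7-joint arm with a two-finger parallel gripper is mounted at the origin on the work surface. World frame = base frame: x ahead of the robot, y to its left, z up, the work surface at z = 0. Lengths are in m, angles in rad, forces in N, time in s.
With the tool pointing down it reaches from about 0.4 to 0.85 m from the base axis. Payload 4.5 kg.
Tool frame: the origin (TCP) lies where the fingers leave the gripper's body, on its centre line; the fingertips stand 64 mm ahead of it and the grasp point (between the pads) lies 45 mm ahead of it; z points along the fingers, y is the line along which they close (so a half turn about z gives the same grasp; the last joint's range is limited). The gripper opens to 88 mm and grips with 3 to 60 N. Pads are 18 mm wide; open, the fingers measure 123 mm over their backs; the gripper's body (75 mm by 187 mm) begins 45 mm behind the grasp point.
Start: joints at [-1.31, 0.689, -0.195, 1.565, 0.157, 0.902, -0.215], TCP at [0.141, 0.609, 0.303] pointing down, gripper open.
Joint ranges: [-3.01, 3.01], [-0.46, 2.08], [-1.47, 1.51], [0.13, 2.56], [-1, 4.14], [0.04, 2.09], [-2.66, 2.66]. Speed limits (rad/s): [2.57, 2.57, 3.14, 3.14, 3.14, 3.14, 3.14].

### API

Orientations are given as a unit quaternion [x, y, z, w].
In Python, from workcell import env gives the robot as it stands.
- The arm moves only by the tool play_rows, never from a script. Its argument "moves" is a list that holds one entry, the list of rows, each a list of 5 numbers: the finger opening in m, from 0 to 0.0881, then the shift along the tool's x, y, z in m, then the turn about the tool's z in rad. A call has 1 to 10 rows; each row is the pose to reach, as a shift and turn from the pose commanded when the call began, along the tool's axes at that moment; what a row does not reach only later rows make up. A row lasts 1/8 s, in which the tool goes at most 62.5 mm and 10.7 degrees, less where a joint would pass 70% of its speed; a pose out of reach is approached as far as the arm can. A call with a gripper value outside its range is refused whole. The fingers move at their own pace and stop on an object; "grip_force" is the grip in N (left out, the last holds). Time passes only in rows, so rows that repeat a pose let the fingers close. It gives the time, the measured TCP pose, the force, the opening and the grip force at its end, in the units of the state.
- env.get_state(): the state, without advancing time (a new reading comes with each control period).
- env.capture(name): name is "scene" or "top" or "wrist"; returns a dict with "img" (384x512x3 uint8, red, green, blue), "fov_y" (degrees; the focal length in pixels is half the picture's height over the tangent of half this angle, whatever the lens; pixels are square), "cx", "cy" (the principal point, pixels), "R" (3x3) and "t" (3): a world point X has camera coordinates R X + t. Camera axes: x right, y down, z forward; pixel columns grow to the right and rows downward; lengths in m; the calibration is good to about 2 mm. A picture is of the moment at which its call begins. There is no depth.
- env.close_job(): hands the job in; it is judged then, once.
The state is a dict: "time_s": time; "joints": joint angles; "joint_velocities": joint speeds; "tau": joint torques, N m; "tool_pos": TCP position; "tool_rot": TCP orientation; "contact_force": force on the tool from outside, world axes, zero at the start; "ft_torque": the same for the moment, N m; "finger_gap": finger opening in m; "grip_force": force on a finger pad.
Only numpy, scipy, OpenCV 4.12 (cv2) and the standard library are available. Lean on these libraries where they do the work, as an engineer would, in place of code of your own. Each camera call takes 0.05 s, during which the arm holds its last target. There are 200 camera calls.

### The job

Charge the mill jar with one level scoop of grinding balls: fill the scoop from the bin, strike it off by holding it level and drawing it sideways out of the bin through the gap between the bin's wall and the levelling bar so that any surplus falls back into the bin, and tip the four balls that are left into the jar. Then put the empty scoop back upright in its tray and let go; no ball may end up anywhere but in the jar or the bin, the jar stays standing where it is, and the pliers, marker, plaster cast and jar lid are to be left alone.

Things in the scene. Friction and masses are not known exactly. Their poses are not given: they have to be found in the camera images.
- ball_bin: fixed steel picking bin, 250 long (its x) x 87 wide (its y), sheet 4 thick, origin under its centre at bench level. Side walls 68 high, far (+x) end wall 90 high, front (-x, robot's side) wall 24 high; inside 242 x 79, inner floor 4 above the bench. A levelling bar (see bar_mid) runs above its left (+y) wall, leaving a gap 45 high between wall top and bar
- bar_mid (a point): middle of the lower edge of the bin's dark levelling bar, at x 73, y 42, z 113 mm in the bin's frame; axes as the bin's. Flat strip 4 thick, 10 high, along x from x = +18 to +128 mm of the bin; free at its front end, held at the far end by an upright bracket (bin x 128 to 132, y 25 to 47, 123 high)
- scoop_grip (a point): where to grip the loose scoop (0.3 kg): in its black rubber handle, at x -93, y 0, z 71 mm of the scoop's frame (origin under the bowl's centre, x to the lip, z up; the axes given are the scoop's). The handle is a straight flat-sided bar 20 wide (y), 26 thick, rising backwards at 40 degrees; its end is 39 mm beyond this point, its root 67 mm before it in the bowl's rear wall
- scoop_bowl (a point): point in the scoop's bowl, at x 0, y 0, z 24 mm of the scoop's frame, axes as scoop_grip. Square bowl, outside 70 x 70, inside 64 x 64 (room for 2 x 2 balls), floor 3 thick, rear wall and side walls up to z = 34 mm, the side walls level as far as x = +12 mm and then falling to z = 14 mm at x = +32 mm; the front has only a low lip
- scoop_heap (a point): point above the scoop's bowl, at x 0, y 0, z 62 mm of the scoop's frame; a ball lying on top of the bottom layer has its centre within 35 mm of it, the balls of the level bottom layer do not
- scoop_lip (a point): foremost edge of the scoop's lip, at x 47, y 0, z 0.5 mm of the scoop's frame, axes as scoop_grip. The lip is a ramp, 70 wide, that rises from here to z = 8 mm at x = 32 mm, then drops 5 mm to the bowl's floor; it holds the balls until the scoop is tipped nose-down by about 47 degrees; 55 degrees empties it
- scoop_tray: fixed shallow steel tray in which the scoop lies, 135 (x) x 150 (y), wall 3 thick and 12 high, floor 3 thick; origin under its centre
- jar_mouth (a point): centre of the mouth of the loose porcelain mill jar (about 0.9 kg), 110 above the bench; mouth 108 wide inside, wall 7 thick, body 132 across
- jar_inside (a point): point on the jar's axis, 45 above the bench; the inner floor is 9 above the bench
- ball0_center (a point): centre of one of the eight alike white alumina grinding balls, 30 in diameter, 53 g, lying in the bin
- ball1_center (a point): centre of one of the eight alike white alumina grinding balls, 30 in diameter, 53 g, lying in the bin
- ball2_center (a point): centre of one of the eight alike white alumina grinding balls, 30 in diameter, 53 g, lying in the bin
- ball3_center (a point): centre of one of the eight alike white alumina grinding balls, 30 in diameter, 53 g, lying in the bin
- ball4_center (a point): centre of one of the eight alike white alumina grinding balls, 30 in diameter, 53 g, lying in the bin
- ball5_center (a point): centre of one of the eight alike white alumina grinding balls, 30 in diameter, 53 g, lying in the bin
- ball6_center (a point): centre of one of the eight alike white alumina grinding balls, 30 in diameter, 53 g, lying in the bin
- ball7_center (a point): centre of one of the eight alike white alumina grinding balls, 30 in diameter, 53 g, lying in the bin
- pliers: loose wire pliers lying flat, 150 long along x, 60 wide over the blue handles, 15 high; origin under the middle
- marker: loose marker pen lying flat, 130 long along x, 20 high; origin under the middle
- jar_lid: loose porcelain lid, 120 across, 41 high with its knob; origin under its centre
- cast: loose plaster dental cast, 70 x 66, 34 high; origin under its centre
- reagent: fixed amber bottle, 64 across, 160 high; origin under its centre
- spirit_lamp: fixed glass spirit lamp, 80 across, 94 high; origin under its centre
- bur_block: fixed bur stand, 60 x 110, 56 high; origin under its centre
Things that resemble listed ones, but are neither listed nor needed, are in the scene too. Leave any yellow look-alike of the part that bears ball7_center alone. What is shaped like the part that bears ball2_center but red is not meant.

How it is judged:
On the way, in this order (a step that is already met when the one before it is completed fails the run):
1. the scoop is lifted clear of the bin's floor, over the bin and about level, with balls in it (distance between any of ball0_center, ball1_center, ball2_center, ball3_center, ball4_center, ball5_center, ball6_center, ball7_center and scoop_bowl below 0.03 m and angle between scoop_bowl's own z axis and vertical below 0.26 rad and z of scoop_bowl in the frame of ball_bin above 0.055 m and x of scoop_bowl in the frame of ball_bin between -0.12 and 0.1 m and y of scoop_bowl in the frame of ball_bin between -0.038 and 0.038 m), for 0.1 s.
2. the scoop, level, is in the gap under the levelling bar (angle between scoop_bowl's own z axis and vertical below 0.26 rad and y of scoop_bowl in the frame of ball_bin between 0.042 and 0.072 m and z of scoop_bowl in the frame of ball_bin between 0.09 and 0.105 m and x of scoop_bowl in the frame of ball_bin between 0.035 and 0.1 m), for 0.02 s.
3. the bowl is out past the bar, struck level: no ball above its rim (y of scoop_bowl in the frame of ball_bin above 0.076 m and angle between scoop_bowl's own z axis and vertical below 0.26 rad and not (distance between any of ball0_center, ball1_center, ball2_center, ball3_center, ball4_center, ball5_center, ball6_center, ball7_center and scoop_heap below 0.035 m)), for 0.1 s.
At the end, for the whole second after the job is handed in: four balls lie in the jar and the other four in the bin; the jar stands upright within 30 mm of where it stood; the scoop lies upright (within 7 degrees) on the tray's floor inside its walls, released; pliers, marker, cast and jar lid are within 20 mm of where they lay ((distance between each of ball4_center, ball5_center, ball6_center, ball7_center and jar_inside below 0.066 m or (distance between any of ball0_center, ball1_center, ball2_center, ball3_center and jar_inside below 0.066 m and (distance between each of ball4_center, ball5_center, ball6_center and jar_inside below 0.066 m or distance between each of ball4_center, ball5_center, ball7_center and jar_inside below 0.066 m or distance between each of ball4_center, ball6_center, ball7_center and jar_inside below 0.066 m or distance between each of ball5_center, ball6_center, ball7_center and jar_inside below 0.066 m)) or ((distance between each of ball0_center, ball1_center and jar_inside below 0.066 m or distance between each of ball0_center, ball2_center and jar_inside below 0.066 m or distance between each of ball0_center, ball3_center and jar_inside below 0.066 m or distance between each of ball1_center, ball2_center and jar_inside below 0.066 m or distance between each of ball1_center, ball3_center and jar_inside below 0.066 m or distance between each of ball2_center, ball3_center and jar_inside below 0.066 m) and (distance between each of ball4_center, ball5_center and jar_inside below 0.066 m or distance between each of ball4_center, ball6_center and jar_inside below 0.066 m or distance between each of ball4_center, ball7_center and jar_inside below 0.066 m or distance between each of ball5_center, ball6_center and jar_inside below 0.066 m or distance between each of ball5_center, ball7_center and jar_inside below 0.066 m or distance between each of ball6_center, ball7_center and jar_inside below 0.066 m)) or ((distance between each of ball0_center, ball1_center, ball2_center and jar_inside below 0.066 m or distance between each of ball0_center, ball1_center, ball3_center and jar_inside below 0.066 m or distance between each of ball0_center, ball2_center, ball3_center and jar_inside below 0.066 m or distance between each of ball1_center, ball2_center, ball3_center and jar_inside below 0.066 m) and distance between any of ball4_center, ball5_center, ball6_center, ball7_center and jar_inside below 0.066 m) or distance between each of ball0_center, ball1_center, ball2_center, ball3_center and jar_inside below 0.066 m) and (distance between each of ball4_center, ball5_center, ball6_center, ball7_center and jar_inside above 0.066 m or (distance between any of ball0_center, ball1_center, ball2_center, ball3_center and jar_inside above 0.066 m and (distance between each of ball4_center, ball5_center, ball6_center and jar_inside above 0.066 m or distance between each of ball4_center, ball5_center, ball7_center and jar_inside above 0.066 m or distance between each of ball4_center, ball6_center, ball7_center and jar_inside above 0.066 m or distance between each of ball5_center, ball6_center, ball7_center and jar_inside above 0.066 m)) or ((distance between each of ball0_center, ball1_center and jar_inside above 0.066 m or distance between each of ball0_center, ball2_center and jar_inside above 0.066 m or distance between each of ball0_center, ball3_center and jar_inside above 0.066 m or distance between each of ball1_center, ball2_center and jar_inside above 0.066 m or distance between each of ball1_center, ball3_center and jar_inside above 0.066 m or distance between each of ball2_center, ball3_center and jar_inside above 0.066 m) and (distance between each of ball4_center, ball5_center and jar_inside above 0.066 m or distance between each of ball4_center, ball6_center and jar_inside above 0.066 m or distance between each of ball4_center, ball7_center and jar_inside above 0.066 m or distance between each of ball5_center, ball6_center and jar_inside above 0.066 m or distance between each of ball5_center, ball7_center and jar_inside above 0.066 m or distance between each of ball6_center, ball7_center and jar_inside above 0.066 m)) or ((distance between each of ball0_center, ball1_center, ball2_center and jar_inside above 0.066 m or distance between each of ball0_center, ball1_center, ball3_center and jar_inside above 0.066 m or distance between each of ball0_center, ball2_center, ball3_center and jar_inside above 0.066 m or distance between each of ball1_center, ball2_center, ball3_center and jar_inside above 0.066 m) and distance between any of ball4_center, ball5_center, ball6_center, ball7_center and jar_inside above 0.066 m) or distance between each of ball0_center, ball1_center, ball2_center, ball3_center and jar_inside above 0.066 m) and (distance between ball0_center and jar_inside below 0.066 m or (x of ball0_center in the frame of ball_bin between -0.125 and 0.125 m and y of ball0_center in the frame of ball_bin between -0.043 and 0.043 m and z of ball0_center in the frame of ball_bin below 0.068 m)) and (distance between ball1_center and jar_inside below 0.066 m or (x of ball1_center in the frame of ball_bin between -0.125 and 0.125 m and y of ball1_center in the frame of ball_bin between -0.043 and 0.043 m and z of ball1_center in the frame of ball_bin below 0.068 m)) and (distance between ball2_center and jar_inside below 0.066 m or (x of ball2_center in the frame of ball_bin between -0.125 and 0.125 m and y of ball2_center in the frame of ball_bin between -0.043 and 0.043 m and z of ball2_center in the frame of ball_bin below 0.068 m)) and (distance between ball3_center and jar_inside below 0.066 m or (x of ball3_center in the frame of ball_bin between -0.125 and 0.125 m and y of ball3_center in the frame of ball_bin between -0.043 and 0.043 m and z of ball3_center in the frame of ball_bin below 0.068 m)) and (distance between ball4_center and jar_inside below 0.066 m or (x of ball4_center in the frame of ball_bin between -0.125 and 0.125 m and y of ball4_center in the frame of ball_bin between -0.043 and 0.043 m and z of ball4_center in the frame of ball_bin below 0.068 m)) and (distance between ball5_center and jar_inside below 0.066 m or (x of ball5_center in the frame of ball_bin between -0.125 and 0.125 m and y of ball5_center in the frame of ball_bin between -0.043 and 0.043 m and z of ball5_center in the frame of ball_bin below 0.068 m)) and (distance between ball6_center and jar_inside below 0.066 m or (x of ball6_center in the frame of ball_bin between -0.125 and 0.125 m and y of ball6_center in the frame of ball_bin between -0.043 and 0.043 m and z of ball6_center in the frame of ball_bin below 0.068 m)) and (distance between ball7_center and jar_inside below 0.066 m or (x of ball7_center in the frame of ball_bin between -0.125 and 0.125 m and y of ball7_center in the frame of ball_bin between -0.043 and 0.043 m and z of ball7_center in the frame of ball_bin below 0.068 m)) and angle between jar_mouth's own z axis and vertical below 0.1 rad and height (world z) of jar_mouth below 0.115 m and distance of jar_mouth from where it was at the start of the episode below 0.03 m and angle between scoop_bowl's own z axis and vertical below 0.12 rad and x of scoop_bowl in the frame of scoop_tray between -0.045 and 0.045 m and y of scoop_bowl in the frame of scoop_tray between -0.05 and 0.05 m and z of scoop_bowl in the frame of scoop_tray below 0.034 m and not (distance of any of pliers, marker, jar_lid, cast from where it was at the start of the episode above 0.02 m)); the robot touches nothing.
It fails at once if the pliers, marker, plaster cast or jar lid is moved more than 20 mm (distance of any of pliers, marker, jar_lid, cast from where it was at the start of the episode above 0.02 m).
It fails at once if the jar is knocked over or shoved (tilted more than 0.3 rad, or moved more than 40 mm) (angle between jar_mouth's own z axis and vertical above 0.3 rad or distance of jar_mouth from where it was at the start of the episode above 0.04 m).
It also fails if it takes over 72 s, if anything falls off the work surface, if the arm or the gripper's body presses on something with over 40 N, if the wrist force passes 120 N, or if a joint passes its speed limit or range.

## Working session

There is one attempt and no reset: what is moved stays moved. The work goes in short steps, Python scripts to look and compute and a tool call to move; the robot and the scene stay as the last step left them, time stands still between calls to the robot, and variables do not carry over. Pictures are saved under pics/ and viewed, at most 10 in all, crops included, and the job is handed in when it is done.

Besides the shell and the picture viewer there is one more tool, called by a JSON object that holds its "op" and its "data", one argument or row to a line. play_rows: Moves the arm, as the interface text tells. Its arguments: {"type":"object","properties":{"moves":{"type":"array"},"grip_force":{"type":"number"}},"required":["moves"]}

```bash
mkdir -p pics
cat > h.py <<'E'
import numpy as np, cv2
from workcell import env
def cap(n,save=None):
    c=env.capture(n)
    if save: cv2.imwrite(f'pics/{save}.png',c['img'][:,:,::-1])
    return c
def K(c):
    return c['img'].shape[0]/2/np.tan(np.radians(c['fov_y'])/2)
def ray(c,u,v,z):
    f=K(c);R=np.array(c['R']);t=np.array(c['t'])
    d=R.T@np.array([(u-c['cx'])/f,(v-c['cy'])/f,1]);o=-R.T@t
    return o+d*(z-o[2])/d[2]
def proj(c,X):
    p=np.array(c['R'])@np.asarray(X)+c['t'];f=K(c);return p[:2]/p[2]*f+[c['cx'],c['cy']]
E
python3 - <<'E'
from h import *
import pickle
a=cap('top');b=cap('scene')
pickle.dump((a,b),open('first.pkl','wb'))
im=[cv2.resize(x['img'][:,:,::-1],(800,600),interpolation=cv2.INTER_CUBIC) for x in (a,b)]
cv2.imwrite('pics/top0.png',im[0]);cv2.imwrite('pics/scene0.png',im[1])
s=env.get_state();print(s)
for c in(a,b):print(c['fov_y'],c['cx'],c['cy'],(-np.array(c['R']).T@c['t']).round(3))
E
```

```text
{'time_s': 0.1, 'joints': array([-1.31021482,  0.68986792, -0.19449043,  1.56624273,  0.15731709,
        0.90249765, -0.21506752]), 'joint_velocities': array([ 0.00107501, -0.002844  , -0.00061304, -0.00486542,  0.00157612,
        0.00096576,  0.0002315 ]), 'tau': array([-3.35508441e-03, -5.28506541e+01, -1.27197314e+00, -1.53839618e+01,
       -5.26564464e-02,  1.99290858e-03,  7.38967833e-05]), 'tool_pos': array([0.14047601, 0.60853421, 0.30200877]), 'tool_rot': array([ 1.13099778e-01,  9.93583303e-01, -8.12619244e-04, -1.50728169e-05]), 'contact_force': array([-0.79778995, -0.11953376,  0.15038087]), 'ft_torque': array([ 0.03335357, -0.0055015 , -0.05123266]), 'grip_force': 0.0, 'finger_gap': 0.08836479057076653}
51.869317563659116 254.03640980838495 195.9874306685472 [0.425 0.048 1.199]
45.214149761209754 257.9690196127698 196.6754007461085 [ 1.214 -0.169  0.93 ]
```

View pics/top0.png

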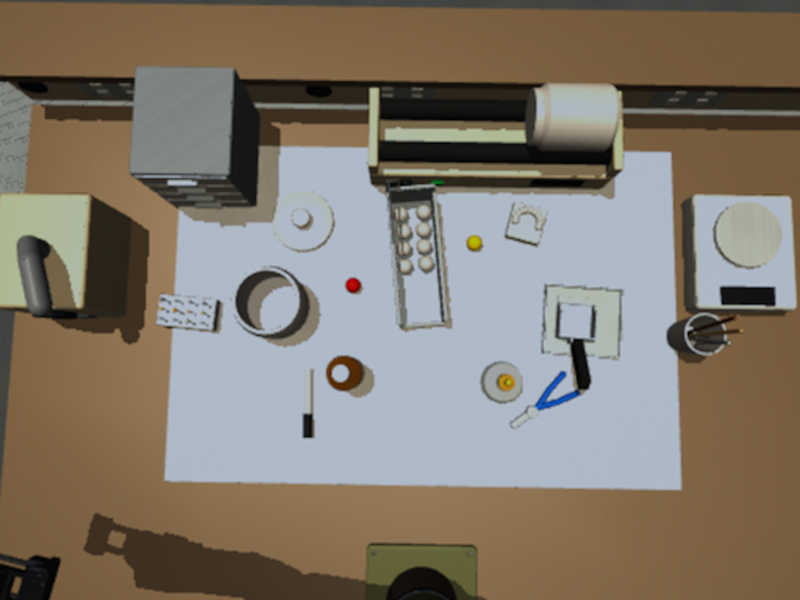

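View pics/scene0.png

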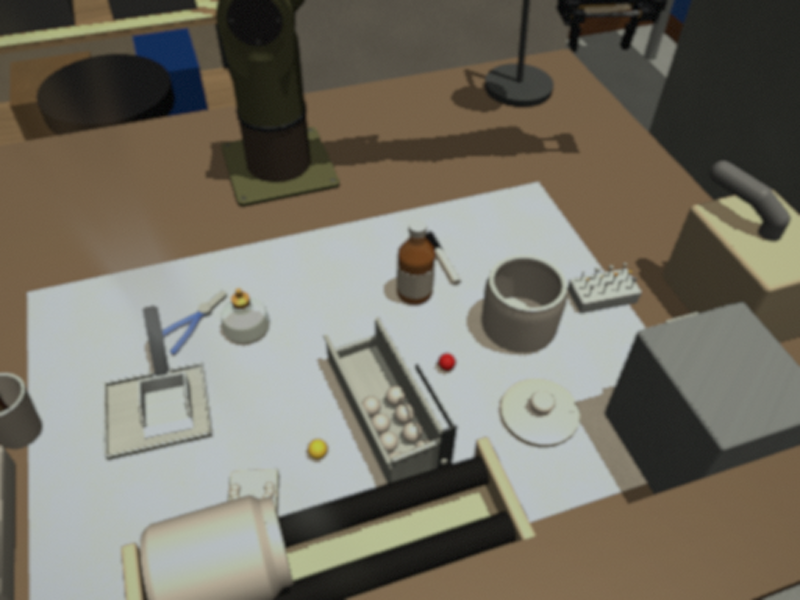

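Run:
```python
from h import *
import pickle
a,b=pickle.load(open('first.pkl','rb'))
def crop(c,x0,y0,w,h,k):
    return cv2.resize(c['img'][y0:y0+h,x0:x0+w,::-1],None,fx=k,fy=k,interpolation=cv2.INTER_CUBIC)
o=np.zeros((560,780,3),np.uint8)
o[:,:320]=crop(a,240,108,64,112,5)      # bin
o[:,330:330+325]=crop(a,340,175,65,112,5)[:560] # scoop
cv2.imwrite('pics/crop0.png',o)
```

```text
(no output)
```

View pics/crop0.png

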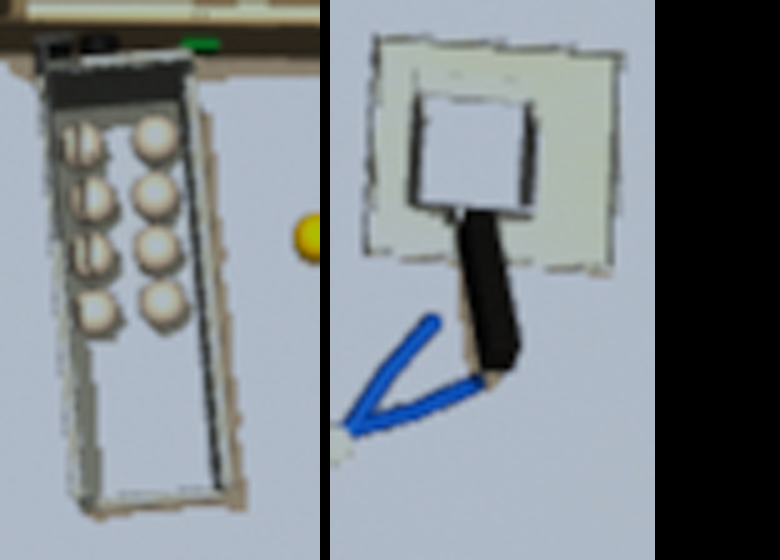

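Run:
```python
from h import *
import pickle
a,b=pickle.load(open('first.pkl','rb'))
B=lambda u,v,z:ray(a,240+u/5-.4,108+v/5-.4,z)
S=lambda u,v,z:ray(a,340+(u-330)/5-.4,175+v/5-.4,z)
for n,p in dict(FLfar=B(45,72,.09),FRfar=B(193,54,.09),Rfront=B(230,488,.068),Lfront=B(72,500,.068),fl=B(88,510,.024),fr=B(235,500,.024)).items(): print(n,p.round(4))
for n,p in dict(trFL=S(377,38,.012),trFR=S(622,53,.012),trBL=S(365,253,.012),trBR=S(610,272,.012),rl=S(410,208,.037),rr=S(533,217,.037),fl=S(416,93,.008),fr=S(532,103,.008),hend=S(498,360,.096),hroot=S(478,212,.04),blue_end=S(485,378,.01)).items(): print(n,p.round(4))
# jar mouth
g=cv2.cvtColor(a['img'],cv2.COLOR_RGB2GRAY)
for u,v in [(233,300),(308,300),(270,266),(270,338)]: print('jar',ray(a,u*.64,v*.64,.11).round(3))
# balls
sub=a['img'].astype(int)
for u,v in [(80,143),(155,138),(95,198),(155,195),(92,255),(157,250),(97,311),(163,303)]: print('ball',B(u,v,.022).round(4))
```

```text
FLfar [0.7559 0.0714 0.09  ]
FRfar [ 0.7677 -0.0138  0.09  ]
Rfront [ 0.5187 -0.0385  0.068 ]
Lfront [0.5104 0.0522 0.068 ]
fl [0.5079 0.0427 0.024 ]
fr [ 0.5152 -0.0449  0.024 ]
trFL [ 0.5962 -0.2346  0.012 ]
trFR [ 0.5892 -0.3829  0.012 ]
trBL [ 0.4659 -0.2261  0.012 ]
trBR [ 0.4567 -0.3727  0.012 ]
rl [ 0.4919 -0.247   0.037 ]
rr [ 0.4877 -0.3193  0.037 ]
fl [ 0.5634 -0.2589  0.008 ]
fr [ 0.5584 -0.3291  0.008 ]
hend [ 0.4049 -0.2798  0.096 ]
hroot [ 0.4899 -0.2861  0.04  ]
blue_end [ 0.3926 -0.2974  0.01  ]
jar [0.546 0.344 0.11 ]
jar [0.548 0.211 0.11 ]
jar [0.609 0.281 0.11 ]
jar [0.48  0.276 0.11 ]
ball [0.7321 0.0508 0.022 ]
ball [0.7358 0.0051 0.022 ]
ball [0.6981 0.0412 0.022 ]
ball [0.7004 0.0047 0.022 ]
ball [0.6629 0.0425 0.022 ]
ball [0.6665 0.0032 0.022 ]
ball [0.6285 0.039  0.022 ]
ball [ 0.634  -0.0008  0.022 ]
```

```bash
cat >> h.py <<'E'
from scipy.spatial.transform import Rotation as Ro
def st():
    s=env.get_state();R=Ro.from_quat(s['tool_rot']).as_matrix()
    print('t',round(s['time_s'],2),'pos',s['tool_pos'].round(4),'yawY',round(np.degrees(np.arctan2(-R[0,1],R[1,1])),2),'tilt',np.degrees(np.arccos(-R[2,2])).round(2),'F',s['contact_force'].round(1),'gap',round(s['finger_gap'],4),'gf',round(float(s['grip_force']),1))
    return s,R
def go(*W):
    """W: (x,y,z,yaw_deg of tool y rel world +y)"""
    s,R=st();y0=np.arctan2(-R[0,1],R[1,1])
    for w in W:
        d=R.T@(np.array(w[:3])-s['tool_pos']); print('row',d.round(4),'turn',round(-(np.radians(w[3])-y0),3),'n>=',round(np.linalg.norm(d)/.0625,1))
E
python3 - <<'E'
from h import *
go((.48,.2,.36,-4),(.47,-.05,.36,-4),(.432,-.279,.2,-4))
E
```

```text
t 0.1 pos [0.1405 0.6085 0.302 ] yawY -12.99 tilt 0.09 F [-0.8 -0.1  0.2] gap 0.0884 gf 0.0
row [-0.4227 -0.3219 -0.0574] turn -0.157 n>= 8.5
row [-0.4691 -0.5677 -0.057 ] turn -0.157 n>= 11.8
row [-0.4835 -0.7991  0.1034] turn -0.157 n>= 15.0
```

{"op": "play_rows", "data": {
  "moves": [
    [[0.088,-0.423,-0.322,-0.057,-0.157],[0.088,-0.423,-0.322,-0.057,-0.157],[0.088,-0.423,-0.322,-0.057,-0.157],[0.088,-0.423,-0.322,-0.057,-0.157],[0.088,-0.423,-0.322,-0.057,-0.157],[0.088,-0.423,-0.322,-0.057,-0.157],[0.088,-0.423,-0.322,-0.057,-0.157],[0.088,-0.423,-0.322,-0.057,-0.157],[0.088,-0.469,-0.568,-0.057,-0.157],[0.088,-0.469,-0.568,-0.057,-0.157]]
  ]
}}

```text
time_s: 1.35
tool_pos: [0.4636, 0.0996, 0.3574]
tool_rot: [0.035, 0.999, -0.0, -0.0]
contact_force: [0.9, 0.0, 0.5]
finger_gap: 0.088
grip_force: 0.0
```

Run:
```python
from h import *
c=cap('wrist');import pickle;pickle.dump(c,open('w1.pkl','wb'))
cv2.imwrite('pics/w1.png',cv2.resize(c['img'][:,:,::-1],(800,600)))
print((-np.array(c['R']).T@c['t']).round(3),np.array(c['R']).round(2),c['fov_y'])
go((.432,-.279,.25,-4))
```

```text
[0.389 0.105 0.44 ] [[ 0.07  1.   -0.  ]
 [ 0.95 -0.07  0.29]
 [ 0.29 -0.02 -0.96]] 65.21616971465959
t 1.4 pos [0.4634 0.089  0.357 ] yawY -4.78 tilt 0.53 F [-2.2 -6.4 -0.7] gap 0.0882 gf 0.0
row [ 0.0004 -0.3683  0.1103] turn -0.014 n>= 6.2
```

View pics/w1.png

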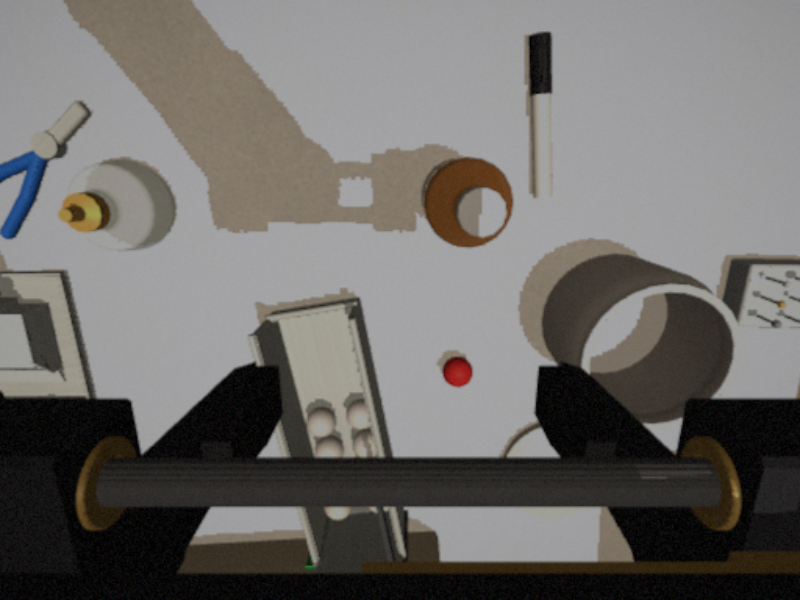

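Run:
```python
from h import *
import pickle
c=pickle.load(open('w1.pkl','rb'));k=.64
for n,u,v,z in [('+y front top',358,299,.068),('-y front top',250,335,.068),('front wall top L',350,304,.024),('fw R',272,320,.024),('+y far bar top?',404,512,.123),('+y wall far-ish',388,460,.068),('-y wall',280,420,.068)]: print(n,ray(c,u*k,v*k,z).round(4))
# jar rim ellipse pts
P=[ray(c,u*k,v*k,.11)[:2] for u,v in [(582,365),(664,286),(738,350),(655,422),(610,305),(715,305),(715,400)]]
A=np.c_[2*np.array(P),np.ones(len(P))];s=np.linalg.lstsq(A,(np.array(P)**2).sum(1),rcond=None)[0];print('jar',s[:2].round(4),np.sqrt(s[2]+s[0]**2+s[1]**2))
```

```text
+y front top [0.4933 0.056  0.068 ]
-y front top [ 0.5184 -0.0382  0.068 ]
front wall top L [0.51   0.0424 0.024 ]
fw R [ 0.5204 -0.0321  0.024 ]
+y far bar top? [0.6604 0.0824 0.123 ]
+y wall far-ish [0.6489 0.068  0.068 ]
-y wall [ 0.6007 -0.025   0.068 ]
jar [0.5445 0.2852] 0.0579162179330061
```

{"op": "play_rows", "data": {
  "moves": [
    [[0.088,0.0,-0.368,0.05,-0.014],[0.088,0.0,-0.368,0.05,-0.014],[0.088,0.0,-0.368,0.05,-0.014],[0.088,0.0,-0.368,0.05,-0.014],[0.088,0.0,-0.368,0.05,-0.014],[0.088,0.0,-0.368,0.05,-0.014],[0.088,0.0,-0.368,0.05,-0.014]]
  ]
}}

```text
time_s: 2.28
tool_pos: [0.4358, -0.2704, 0.3065]
tool_rot: [0.033, 0.999, -0.001, -0.001]
contact_force: [1.3, 1.1, 0.1]
finger_gap: 0.0881
grip_force: 0.0
```

Run:
```python
from h import *
c=cap('wrist');import pickle;pickle.dump(c,open('w2.pkl','wb'))
cv2.imwrite('pics/w2.png',cv2.resize(c['img'][:,:,::-1],(800,600)))
st()
```

```text
t 2.33 pos [ 0.4369 -0.2671  0.3069] yawY -3.48 tilt 0.08 F [1.  1.3 1.2] gap 0.0879 gf 0.0
```

View pics/w2.png

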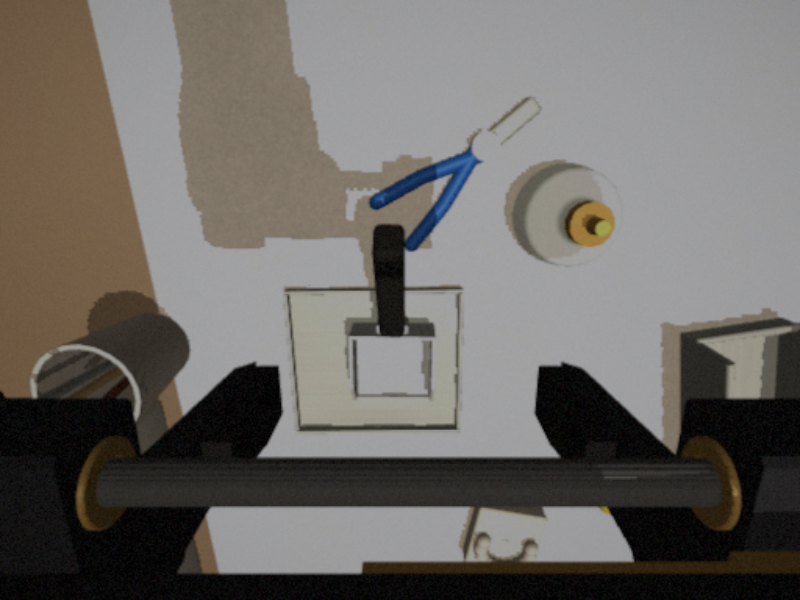

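Run:
```python
from h import *
import pickle
c=pickle.load(open('w2.pkl','rb'));k=.64
for n,u,v,z in [('hend top',388.5,226,.1),('hroot',393.5,330,.043),('trBL',286,289,.012),('trBR',462,288,.012),('trFL',298,430,.012),('trFR',459,429,.012),('bowl fl',354,396,.008),('bowl fr',431,396,.008),('rl',350,337,.037),('rr',434,336,.037)]: print(n,ray(c,u*k,v*k,z).round(4))
go((.432,-.279,.119,-4))
```

```text
hend top [ 0.3968 -0.2803  0.1   ]
hroot [ 0.4849 -0.2856  0.043 ]
trBL [ 0.454 -0.374  0.012]
trBR [ 0.4627 -0.2279  0.012 ]
trFL [ 0.587  -0.3818  0.012 ]
trFR [ 0.5955 -0.235   0.012 ]
bowl fl [ 0.5581 -0.3279  0.008 ]
bowl fr [ 0.5626 -0.2587  0.008 ]
rl [ 0.4907 -0.3212  0.037 ]
rr [ 0.4942 -0.254   0.037 ]
t 2.33 pos [ 0.4369 -0.2671  0.3069] yawY -3.48 tilt 0.08 F [1.  1.3 1.2] gap 0.0879 gf 0.0
row [ 0.0039 -0.0122  0.1879] turn 0.009 n>= 3.0
```

{"op": "play_rows", "data": {
  "moves": [
    [[0.088,0.003,-0.015,0.1,0.005],[0.088,0.003,-0.015,0.15,0.005],[0.088,0.003,-0.015,0.188,0.005],[0.088,0.003,-0.015,0.188,0.005],[0.088,0.003,-0.015,0.188,0.005],[0.0,0.003,-0.015,0.188,0.005],[0.0,0.003,-0.015,0.188,0.005],[0.0,0.003,-0.015,0.188,0.005],[0.0,0.003,-0.015,0.188,0.005]]
  ],
  "grip_force": 60
}}

```text
time_s: 3.45
tool_pos: [0.4341, -0.2803, 0.1202]
tool_rot: [0.031, 1.0, -0.0, 0.0]
contact_force: [-0.3, 1.1, 0.4]
finger_gap: 0.0502
grip_force: 0.0
```

Run:
```python
from h import *
st()
```

```text
t 3.45 pos [ 0.4341 -0.2803  0.1202] yawY -3.5 tilt 0.05 F [-0.3  1.1  0.4] gap 0.0502 gf 0.0
```

{"op": "play_rows", "data": {
  "moves": [
    [[0.0,0,0,0,0],[0.0,0,0,0,0],[0.0,0,0,0,0],[0.0,0,0,0,0],[0.0,0,0,0,0],[0.0,0,0,-0.02,0],[0.0,0,0,-0.06,0],[0.0,0,0,-0.12,0],[0.0,0,0,-0.18,0],[0.0,0,0,-0.18,0]]
  ],
  "grip_force": 60
}}

```text
time_s: 4.7
tool_pos: [0.4357, -0.2808, 0.3034]
tool_rot: [0.03, 1.0, -0.002, 0.004]
contact_force: [0.4, 0.2, -3.7]
finger_gap: 0.0194
grip_force: 59.5
```

Run:
```python
from h import *
go((.479,-.001,.3,6))
```

```text
t 4.7 pos [ 0.4357 -0.2808  0.3034] yawY -3.49 tilt 0.48 F [ 0.4  0.2 -3.7] gap 0.0194 gf 59.5
row [-0.0261  0.2819  0.0026] turn -0.166 n>= 4.5
```

{"op": "play_rows", "data": {
  "moves": [
    [[0.0,-0.005,0.04,0,-0.05],[0.0,-0.01,0.09,0,-0.1],[0.0,-0.02,0.15,0,-0.166],[0.0,-0.026,0.21,0,-0.166],[0.0,-0.027,0.25,0,-0.166],[0.0,-0.027,0.28,0,-0.166],[0.0,-0.027,0.282,0,-0.166],[0.0,-0.027,0.282,0,-0.166],[0.0,-0.027,0.282,0,-0.166]]
  ]
}}

```text
time_s: 5.82
tool_pos: [0.4775, -0.0019, 0.299]
tool_rot: [-0.051, 0.999, -0.0, -0.001]
contact_force: [-0.3, -0.5, -3.6]
finger_gap: 0.0195
grip_force: 59.5
```

Run:
```python
from h import *
import pickle
c=cap('wrist');d=cap('scene');e=cap('top');pickle.dump((c,d,e),open('w3.pkl','wb'))
o=np.zeros((600,800,3),np.uint8)
o[:,:480]=cv2.resize(c['img'][134:384,140:340,::-1],(480,600))
o[:400,480:]=cv2.resize(e['img'][100:225,220:320,::-1],(320,400))
cv2.imwrite('pics/w3.png',o);st()
```

```text
t 5.97 pos [ 0.4779 -0.0014  0.2995] yawY 5.92 tilt 0.03 F [-0.2 -0.5 -3. ] gap 0.0194 gf 59.5
```

View pics/w3.png

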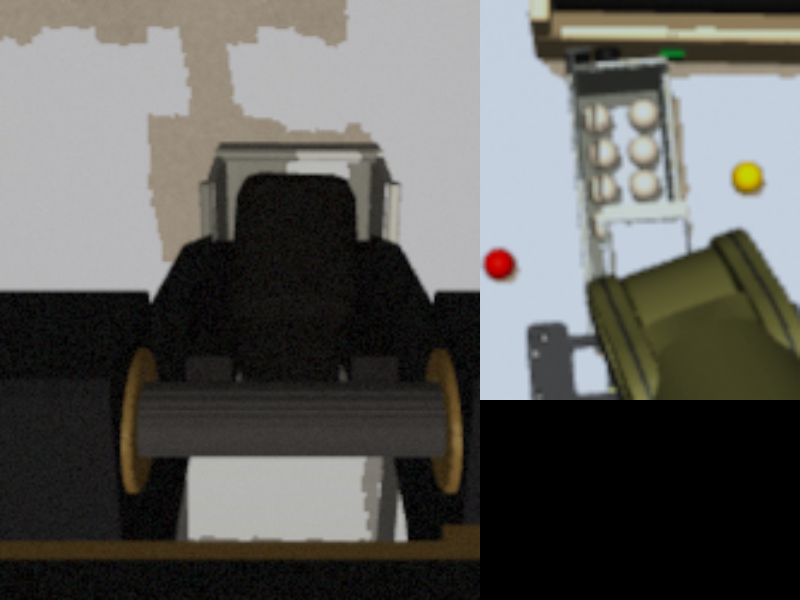

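Run:
```python
from h import *
import pickle
c,d,e=pickle.load(open('w3.pkl','rb'))
W=lambda u,v,z:ray(c,140+u/2.4-.3,134+v/2.4-.3,z)
print('front',W(216,146,.024).round(4),W(382,145,.024).round(4),'walls',W(200,183,.068).round(4),W(401,183,.068).round(4), W(187,460,.003),'handle end',W(237,180,.32).round(4),W(355,180,.32).round(4))
T=lambda u,v,z:ray(e,220+u/3.2-.3,100+v/3.2-.3,z)
for n,u,v,z in [('scooplip',605-480,212,.18),('scoop lip r',690-480,207,.18),('far L',575-480,72,.09),('far R',666-480,62,.09)]:print(n,T(u,v,z).round(4))
yaw=np.radians(6);s=env.get_state()['tool_pos']
```

```text
front [ 0.5136 -0.0377  0.024 ] [0.5042 0.0478 0.024 ] walls [ 0.5185 -0.0403  0.068 ] [0.509 0.052 0.068] [ 0.72852994 -0.04266124  0.003     ] handle end [ 0.4249 -0.0122  0.32  ] [ 0.4238 -0.0016  0.32  ]
scooplip [0.6114 0.0409 0.18  ]
scoop lip r [ 0.6166 -0.0285  0.18  ]
far L [0.7553 0.0691 0.09  ]
far R [ 0.7657 -0.0127  0.09  ]
```

Run:
```python
from h import *
import pickle
c,d,e=pickle.load(open('w3.pkl','rb'))
g=cv2.cvtColor(e['img'],cv2.COLOR_RGB2GRAY)
print('cols',list(range(250,292)))
for r in range(160,176): print(r,g[r,252:290].tolist())
for z in (.28,.29,.3): print(ray(c,140+296/2.4-.3,134+176/2.4-.3,z).round(4))
R=np.array(c['R']);print((-R.T@c['t']).round(4))
```

```text
cols [250, 251, 252, 253, 254, 255, 256, 257, 258, 259, 260, 261, 262, 263, 264, 265, 266, 267, 268, 269, 270, 271, 272, 273, 274, 275, 276, 277, 278, 279, 280, 281, 282, 283, 284, 285, 286, 287, 288, 289, 290, 291]
160 [161, 123, 79, 149, 162, 120, 165, 195, 182, 155, 116, 105, 167, 206, 195, 155, 134, 159, 170, 171, 164, 147, 118, 102, 114, 169, 157, 76, 141, 176, 166, 148, 165, 194, 206, 205, 206, 206]
161 [162, 112, 74, 130, 160, 131, 134, 164, 161, 130, 108, 113, 167, 206, 206, 165, 97, 115, 128, 129, 121, 106, 101, 111, 145, 189, 158, 66, 125, 174, 166, 139, 179, 206, 206, 205, 205, 206]
162 [160, 109, 92, 100, 134, 128, 100, 117, 122, 99, 106, 119, 167, 206, 206, 188, 137, 97, 96, 100, 107, 117, 124, 150, 189, 206, 174, 116, 143, 185, 180, 165, 189, 205, 206, 205, 205, 206]
163 [170, 128, 114, 95, 93, 93, 89, 108, 123, 132, 139, 157, 187, 206, 206, 205, 191, 167, 163, 165, 171, 178, 178, 192, 205, 205, 197, 181, 184, 199, 200, 197, 201, 206, 206, 205, 206, 205]
164 [171, 125, 122, 116, 104, 112, 146, 169, 178, 186, 186, 195, 205, 204, 204, 204, 204, 204, 204, 204, 204, 204, 20
[... 1618 characters left out ...]
6, 206, 206]
173 [177, 163, 127, 95, 114, 152, 153, 137, 127, 174, 206, 206, 206, 206, 206, 206, 205, 205, 206, 206, 206, 206, 206, 206, 206, 205, 205, 205, 206, 206, 206, 197, 147, 137, 195, 206, 206, 206]
174 [178, 161, 120, 115, 108, 113, 126, 138, 135, 173, 206, 206, 206, 206, 206, 206, 206, 206, 206, 206, 206, 205, 206, 206, 206, 206, 206, 206, 206, 206, 206, 206, 159, 142, 202, 206, 206, 206]
175 [179, 171, 131, 125, 120, 109, 117, 143, 147, 173, 206, 206, 206, 206, 206, 206, 206, 206, 206, 206, 206, 206, 206, 206, 206, 206, 206, 206, 206, 206, 206, 206, 158, 149, 206, 206, 206, 206]
[ 0.4377 -0.0053  0.28  ]
[ 0.4343 -0.0057  0.29  ]
[ 0.4308 -0.0061  0.3   ]
[ 0.4028 -0.0095  0.3815]
```

```bash
cat >> h.py <<'E'
C=np.array([.6365,.0165,0]);Y=np.radians(5.9)
def b2w(p,C=C,Y=Y):
    c,s=np.cos(Y),np.sin(Y);return np.array([C[0]+c*p[0]-s*p[1],C[1]+s*p[0]+c*p[1],p[2]])
def w2b(p):
    c,s=np.cos(Y),np.sin(Y);d=np.array(p)-C;return np.array([c*d[0]+s*d[1],-s*d[0]+c*d[1],d[2]])
def s2w(p,tcp,yaw,gx=-.093,gz=.071):
    c,s=np.cos(yaw),np.sin(yaw);q=np.array(p)-[gx,0,gz]
    return np.array([tcp[0]+c*q[0]-s*q[1],tcp[1]+s*q[0]+c*q[1],tcp[2]-.045+q[2]])
E
python3 - <<'E'
from h import *
import pickle
c,d,e=pickle.load(open('w3.pkl','rb'))
im=cv2.resize(d['img'][:,:,::-1][170:320,170:320],None,fx=4,fy=4,interpolation=cv2.INTER_CUBIC)
def dot(X,col):
    u,v=(proj(d,X)-[170,170]+.5)*4;cv2.circle(im,(int(u),int(v)),2,col,-1)
tcp=np.array([.478,-.0014,.2995])
for p in [(.047,.035,.0005),(.047,-.035,.0005),(-.035,.035,.034),(-.035,-.035,.034),(.012,.035,.034),(.012,-.035,.034)]: dot(s2w(p,tcp,np.radians(5.92)),(0,0,255))
for p in [(-.125,.0435,.068),(-.125,-.0435,.068),(.125,.0435,.09),(.125,-.0435,.09),(.018,.042,.113),(.128,.042,.113)]: dot(b2w(p),(0,255,0))
cv2.imwrite('pics/s3.png',im)
E
```

```text
(no output)
```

View pics/s3.png

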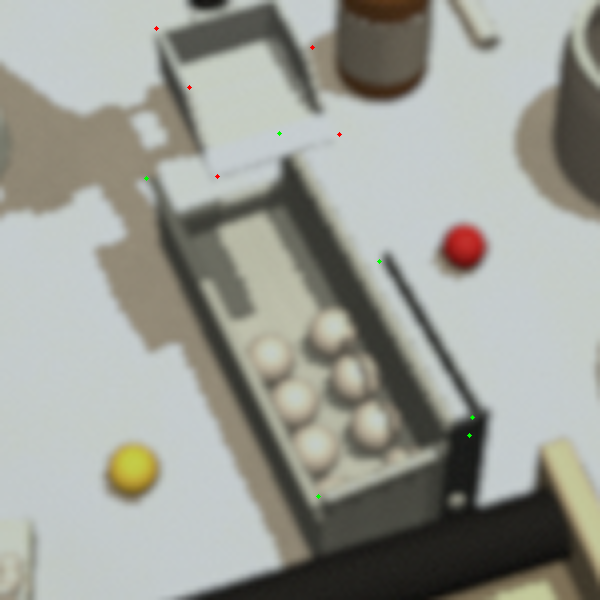

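Run:
```python
from h import *
import pickle
c,d,e=pickle.load(open('w3.pkl','rb'))
D=lambda u,v,z:ray(d,170+u/4-.5,170+v/4-.5,z).round(4)
print('lip',D(207,172,.184),D(335,125,.184))
print('rear rim -y',D(160,38,.218),'+y12',D(303,52,.218))
print('bar',D(388,258,.118),D(485,412,.118),'bin far -y',D(320,502,.09),'far+y',D(445,447,.09),'front-y',D(155,178,.068),'front wall',D(165,215,.0),D(287,178,.024))
for p in [(.018,.042,.118),(.128,.042,.118),(.125,-.0435,.09),(.125,.0435,.09),(-.125,-.0435,.068)]:print(b2w(p).round(4))
```

```text
lip [ 0.6162 -0.026   0.184 ] [0.6064 0.0479 0.184 ]
rear rim -y [ 0.5473 -0.0305  0.218 ] +y12 [0.5806 0.0385 0.218 ]
bar [0.6529 0.0636 0.118 ] [0.7611 0.0774 0.118 ] bin far -y [ 0.7684 -0.0141  0.09  ] far+y [0.7586 0.0581 0.09  ] front-y [ 0.5179 -0.0348  0.068 ] front wall [ 0.4944 -0.0261  0.    ] [0.5085 0.0512 0.024 ]
[0.6501 0.0601 0.118 ]
[0.7595 0.0714 0.118 ]
[ 0.7653 -0.0139  0.09  ]
[0.7564 0.0726 0.09  ]
[ 0.5166 -0.0396  0.068 ]
```

```bash
sed -i 's/^C=np.*/C=np.array([.6375,.018,0]);Y=np.radians(6.4)/' h.py
python3 - <<'E'
from h import *
W=[b2w((-.155,.003,z)) for z in (.2,.15)]
print(W)
go(*[(*w,7) for w in W])
E
```

```text
[array([0.48313157, 0.00370362, 0.2       ]), array([0.48313157, 0.00370362, 0.15      ])]
t 5.97 pos [ 0.4779 -0.0014  0.2995] yawY 5.92 tilt 0.03 F [-0.2 -0.5 -3. ] gap 0.0194 gf 59.5
row [-0.0058  0.0045  0.0995] turn -0.019 n>= 1.6
row [-0.0058  0.0046  0.1495] turn -0.019 n>= 2.4
```

{"op": "play_rows", "data": {
  "moves": [
    [[0.0,-0.006,0.0045,0.03,-0.019],[0.0,-0.006,0.0045,0.07,-0.019],[0.0,-0.006,0.0045,0.1,-0.019],[0.0,-0.006,0.0045,0.115,-0.019],[0.0,-0.006,0.0045,0.13,-0.019],[0.0,-0.006,0.0045,0.145,-0.019],[0.0,-0.006,0.0045,0.15,-0.019],[0.0,-0.006,0.0045,0.15,-0.019]]
  ]
}}

```text
time_s: 6.98
tool_pos: [0.4838, 0.0046, 0.1497]
tool_rot: [-0.062, 0.998, 0.0, 0.0]
contact_force: [0.8, 0.6, -3.3]
finger_gap: 0.0195
grip_force: 59.5
```

Run:
```python
from h import *
s,R=st();print(w2b(s['tool_pos']).round(4),s['ft_torque'].round(2))
import pickle
d=cap('scene');e=cap('top');pickle.dump((d,e),open('w4.pkl','wb'))
o=np.zeros((520,800,3),np.uint8)
o[:,:400]=cv2.resize(d['img'][190:320,180:280,::-1],(400,520),interpolation=cv2.INTER_CUBIC)
o[:,400:]=cv2.resize(e['img'][105:235,230:330,::-1],(400,520),interpolation=cv2.INTER_CUBIC)
cv2.imwrite('pics/w4.png',o)
```

```text
t 6.97 pos [0.4838 0.0046 0.1497] yawY 7.09 tilt 0.01 F [ 0.8  0.6 -3.3] gap 0.0195 gf 59.5
[-0.1543  0.0038  0.1497] [-0.04  0.24 -0.02]
```

View pics/w4.png

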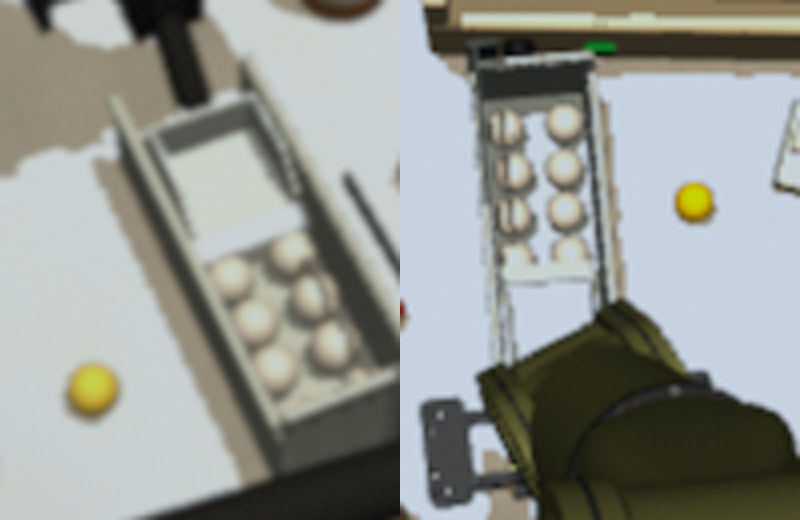

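{"op": "play_rows", "data": {
  "moves": [
    [[0.0,0.008,0,0.005,0],[0.0,0.008,0,0.015,0],[0.0,0.008,0,0.018,0],[0.0,0.003,0,0.021,0],[0.0,-0.003,0,0.026,0],[0.0,-0.01,0,0.028,0],[0.0,-0.018,0,0.029,0],[0.0,-0.026,0,0.029,0],[0.0,-0.034,0,0.029,0],[0.0,-0.04,-0.0005,0.029,0]]
  ]
}}

```text
time_s: 8.32
tool_pos: [0.5241, 0.0094, 0.1208]
tool_rot: [-0.062, 0.998, 0.0, 0.0]
contact_force: [-3.9, 0.2, 0.7]
finger_gap: 0.0194
grip_force: 59.4
```

Run:
```python
from h import *
s,R=st();print(w2b(s['tool_pos']).round(4),s['ft_torque'].round(2))
```

```text
t 8.32 pos [0.5241 0.0094 0.1208] yawY 7.12 tilt 0.04 F [-3.9  0.2  0.7] gap 0.0194 gf 59.4
[-0.1137  0.0041  0.1208] [-0.06  0.85 -0.04]
```

{"op": "play_rows", "data": {
  "moves": [
    [[0.0,-0.007,0,0,0],[0.0,-0.014,0,0,0],[0.0,-0.021,0,0,0],[0.0,-0.028,0,0,0],[0.0,-0.035,-0.0005,0,0],[0.0,-0.042,-0.0005,0,0],[0.0,-0.049,-0.0005,0,0],[0.0,-0.05,-0.0005,0,0]]
  ]
}}

```text
time_s: 9.32
tool_pos: [0.5723, 0.0148, 0.1206]
tool_rot: [-0.062, 0.998, -0.0, -0.001]
contact_force: [-6.7, -0.7, 3.1]
finger_gap: 0.0193
grip_force: 59.5
```

Run:
```python
from h import *
s,R=st();print(w2b(s['tool_pos']).round(4),s['ft_torque'].round(2))
import pickle
d=cap('scene');e=cap('top');pickle.dump((d,e),open('w5.pkl','wb'))
o=np.zeros((520,800,3),np.uint8)
o[:,:400]=cv2.resize(d['img'][190:320,200:300,::-1],(400,520),interpolation=cv2.INTER_CUBIC)
o[:,400:]=cv2.resize(e['img'][105:235,230:330,::-1],(400,520),interpolation=cv2.INTER_CUBIC)
cv2.imwrite('pics/w5.png',o)
```

```text
t 9.32 pos [0.5723 0.0148 0.1206] yawY 7.12 tilt 0.14 F [-6.7 -0.7  3.1] gap 0.0193 gf 59.5
[-0.0652  0.0041  0.1206] [-0.16  1.15  0.  ]
```

View pics/w5.png

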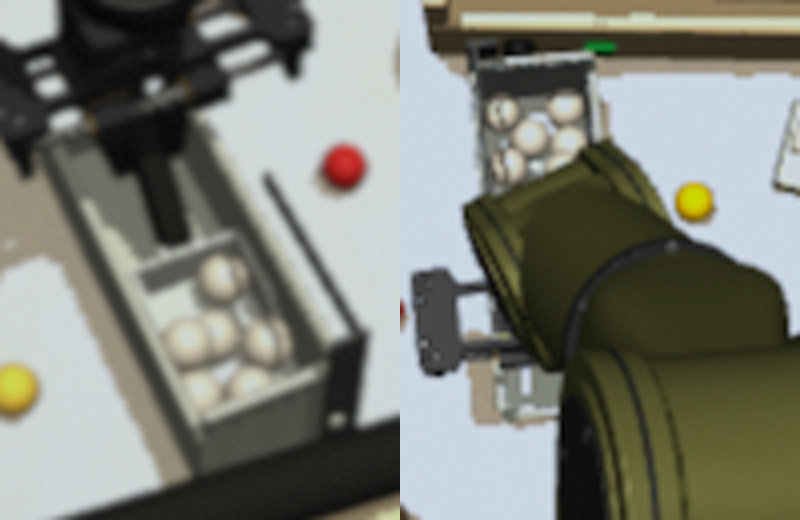

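{"op": "play_rows", "data": {
  "moves": [
    [[0.0,-0.006,0,0,0],[0.0,-0.012,0,0,0],[0.0,-0.018,0,0,0],[0.0,-0.024,0,0,0],[0.0,-0.03,-0.0005,0,0],[0.0,-0.034,-0.0005,0,0],[0.0,-0.034,-0.0005,0,0]]
  ]
}}

```text
time_s: 10.3
tool_pos: [0.6005, 0.0178, 0.1206]
tool_rot: [-0.062, 0.998, -0.001, -0.007]
contact_force: [-19.2, -0.8, 15.2]
finger_gap: 0.0196
grip_force: 59.4
```

```bash
cat >> h.py <<'E'
def balls(c,z,box=None,r=(4,12),p2=11,k=4):
    g=cv2.resize(c['img'][:,:,0],None,fx=k,fy=k,interpolation=cv2.INTER_CUBIC)
    m=np.zeros_like(g);P=np.array([(proj(c,b2w(q))+.5)*k for q in box],np.int32);cv2.fillConvexPoly(m,cv2.convexHull(P),255)
    x0,y0,w,h=cv2.boundingRect(P)
    s=np.where(m>0,g,0)[y0:y0+h,x0:x0+w]
    ci=cv2.HoughCircles(s,cv2.HOUGH_GRADIENT,1,k*9,param1=120,param2=p2,minRadius=r[0]*k//1,maxRadius=r[1]*k)
    out=[]
    for u,v,rr in (ci[0] if ci is not None else []):
        p=w2b(ray(c,(u+x0)/k-.5,(v+y0)/k-.5,z));out.append((*(p[:2]*1000).round(0),round(rr/k,1)))
    return out
BOX=[(x,y,z) for x in(-.12,.12) for y in (-.039,.039) for z in (.004,.06)]
E
python3 - <<'E'
from h import *
s,R=st();print(w2b(s['tool_pos']).round(4),s['ft_torque'].round(2))
import pickle
a,b=pickle.load(open('first.pkl','rb'))
print('init',balls(b,.019,BOX))
d=cap('scene');e=cap('top');pickle.dump((d,e),open('w6.pkl','wb'))
print('sc',balls(d,.022,BOX));print('top',balls(e,.022,BOX,r=(4,8)))
E
```

```text
t 10.3 pos [0.6005 0.0178 0.1206] yawY 7.14 tilt 0.87 F [-19.2  -0.8  15.2] gap 0.0196 gf 59.4
[-0.0368  0.0039  0.1206] [-0.33  3.56  0.05]
init [(np.float64(22.0), np.float64(18.0), np.float32(8.7)), (np.float64(-11.0), np.float64(25.0), np.float32(5.6)), (np.float64(115.0), np.float64(30.0), np.float32(4.8)), (np.float64(81.0), np.float64(-19.0), np.float32(4.2))]
sc [(np.float64(38.0), np.float64(-9.0), np.float32(5.4)), (np.float64(-108.0), np.float64(-21.0), np.float32(9.0)), (np.float64(104.0), np.float64(28.0), np.float32(8.0)), (np.float64(-137.0), np.float64(-14.0), np.float32(4.2)), (np.float64(74.0), np.float64(-18.0), np.float32(8.6)), (np.float64(-8.0), np.float64(11.0), np.float32(5.7)), (np.float64(-77.0), np.float64(-20.0), np.float32(10.7)), (np.float64(-39.0), np.float64(-23.0), np.float32(5.2))]
top [(np.float64(117.0), np.float64(13.0), np.float32(5.3)), (np.float64(101.0), np.float64(-26.0), np.float32(5.9)), (np.float64(26.0), np.float64(37.0), np.float32(5.7)), (np.float64(-105.0), np.float64(-29.0), np.float32(5.1))]
```

{"op": "play_rows", "data": {
  "moves": [
    [[0.0,0.008,0,0,0],[0.0,0.016,0,0,0],[0.0,0.022,0,-0.001,0],[0.0,0.028,0,-0.004,0],[0.0,0.028,0,-0.012,0],[0.0,0.028,0,-0.022,0],[0.0,0.028,0,-0.034,0],[0.0,0.028,0,-0.045,0],[0.0,0.028,0,-0.05,0],[0.0,0.028,0,-0.05,0]]
  ]
}}

```text
time_s: 11.65
tool_pos: [0.5793, 0.0152, 0.1713]
tool_rot: [-0.062, 0.998, 0.0, 0.001]
contact_force: [-0.8, 0.2, -4.6]
finger_gap: 0.0194
grip_force: 59.5
```

Run:
```python
from h import *
s,R=st();print(w2b(s['tool_pos']).round(4),s['ft_torque'].round(2))
import pickle
a,b=pickle.load(open('first.pkl','rb'))
h=cv2.cvtColor(a['img'],cv2.COLOR_RGB2HSV)
for u,v in [(271,146),(271,158),(272,170),(259,148),(272,190),(265,190),(365,205),(380,190)]: print((u,v),a['img'][v,u],h[v,u])
h=cv2.cvtColor(b['img'],cv2.COLOR_RGB2HSV)
for u,v in [(393,395),(380,424),(390,440),(370,370),(160,395)]: 
  u=int(u*.64);v=int(v*.64);print('sc',b['img'][v,u],h[v,u])
d=cap('scene');e=cap('top');pickle.dump((d,e),open('w7.pkl','wb'))
```

```text
t 11.65 pos [0.5793 0.0152 0.1713] yawY 7.11 tilt 0.06 F [-0.8  0.2 -4.6] gap 0.0194 gf 59.5
[-0.0582  0.0037  0.1713] [-0.02  0.56  0.01]
(271, 146) [175 185 195] [105  26 195]
(271, 158) [175 186 183] [ 82  15 186]
(272, 170) [175 175 158] [ 30  25 175]
(259, 148) [175 185 181] [ 78  14 185]
(272, 190) [175 186 199] [106  31 199]
(265, 190) [174 185 199] [107  32 199]
(365, 205) [174 185 199] [107  32 199]
(380, 190) [175 185 174] [ 57  15 185]
sc [186 187 170] [ 32  23 187]
sc [186 189 171] [ 35  24 189]
sc [186 192 186] [ 60   8 192]
sc [173 174 156] [ 32  26 174]
sc [182 189 179] [ 51  13 189]
```

Run:
```python
from h import *
import pickle
d,e=pickle.load(open('w5.pkl','rb'))
f=lambda u,v:(d['img'][int(190+v/4),int(200+u/4)])
for n,u,v in [('ball',222,275),('ball',185,340),('ball',265,338),('ball',200,388),('floor',165,305),('floor',200,300),('rear wall',190,252),('binwall',105,230),('rimfar',260,400)]: print(n,f(u,v))
print([ (env.capture('top') and 0) or (env.get_state()['contact_force'][2].round(2),env.get_state()['ft_torque'].round(2)) for _ in range(4)])
```

```text
ball [207 214 206]
ball [208 215 203]
ball [205 212 202]
ball [207 215 209]
floor [207 214 203]
floor [121 122 113]
rear wall [131 134 127]
binwall [177 178 160]
rimfar [114 116 106]
[(np.float64(-4.88), array([-0.01,  0.56, -0.03])), (np.float64(-4.54), array([-0.1 ,  0.48, -0.03])), (np.float64(-4.72), array([-0.06,  0.46,  0.03])), (np.float64(-4.9), array([-0.02,  0.53, -0.04]))]
```

Run:
```python
from h import *
L=[];T=[]
for _ in range(14):
    c=env.capture('scene');s=env.get_state();L.append(s['contact_force']);T.append(s['ft_torque'])
L=np.array(L);print(L.mean(0).round(2),L.std(0).round(2),np.mean(T,0).round(3),np.std(T,0).round(3),s['time_s'])
import pickle;pickle.dump(c,open('w8.pkl','wb'))
# bright/dark local structure in the bowl: rectified view of bowl plane z (ball equator) from the scene camera
tcp=s['tool_pos'];yaw=np.radians(7.1)
n=64;out=np.zeros((n,n),np.float32)
xs=np.linspace(.05,-.036,29)
print('scoop rectified z=33 plane: rows x 50..-36, cols y 36..-36')
ch=' .:-=+*#'
for x in xs:
    row=''
    for y in np.linspace(.036,-.036,49):
        u,v=proj(c,s2w((x,y,.028),tcp,yaw,gx=-.088));g=cv2.getRectSubPix(c['img'][:,:,0].astype(np.float32),(1,1),(float(u),float(v)))[0,0]
        row+=ch[int(np.clip((g-60)/150*8,0,7))]
    print(row)
```

```text
[-0.38  0.   -5.61] [0.4  0.34 0.48] [-0.035  0.514 -0.006] [0.022 0.031 0.024] 12.65
scoop rectified z=33 plane: rows x 50..-36, cols y 36..-36
**++=--------==+**#***###########**++++++++*****#
**++==---:::---==+====+++***###*++=-----:----==++
***+===-:::::----:::::---==+++++====----:::::--==
#**++==-::::-------:::::::--==+++++++++==--:::--=
#**+==-:::-==+++++==--::::--=+***###****+==-:::-=
#*++=-:::=++*******++==-:--=+*#########**++=-:--=
**+=-::-=+*########**+==--=+*###########**+=---==
**+=-:-=+*##########**+===+*#############*+=--===
*+=-::-+*############*++===**###########**+===+++
*+=-::-+*############*+===+**###########*+++++*+=
*+=:..:=+*##########**+==++**########**++====+++=
*+-:..:-=+*########*+=====+*#####**+++=------===-
+=-:. ..:=++******+==-:---=+**#**+====---:::--==-
+=-:.   .:-==++++==--::::--==+++++==++====---===-
+=-:.  .:-==++++++==--:::::--==+++******+++===+=-
+=-:. .:-++********++=--:::--=+**#######***++++=-
+=-:..:-+*#########**+=-:::-=+*###########***++=-
*=-:.:-+*###########*++=-:--+*#############***+=-
+=-:.:=+############**+=---=+*#############***+=-
+=-.::=*############**+=--==+**###########***++=-
+=:..:-+*##########**+=-----==+**########**++++=-
+=-...:=+**#######*+=-::...:::-=++******+==--=+=-
+=-:...:-==++**+++=-::.........:---===---:::-===-
*+=-.....::------::.................:......:-===-
**=-:.........::...........................:-=+=-
#*+=------:::--------::::::::::::::::::::::-=++=-
#**+===========+++++===========++===========+++==
**+=------:---=++++===---====++++++==+++=====+==-
*+=-:..     ..:-=--:.   ...::-=++==--------------
```

{"op": "play_rows", "data": {
  "moves": [
    [[0.0,-0.004,0,-0.008,0],[0.0,-0.008,0,-0.016,0],[0.0,-0.012,0,-0.02,0],[0.0,-0.012,0,-0.02,0],[0.0,-0.012,0.008,-0.02,0],[0.0,-0.012,0.016,-0.02,0],[0.0,-0.012,0.022,-0.02,0],[0.0,-0.012,0.022,-0.02,0]]
  ]
}}

```text
time_s: 13.65
tool_pos: [0.588, 0.0398, 0.1906]
tool_rot: [-0.063, 0.998, 0.0, -0.0]
contact_force: [-0.2, -0.7, -5.0]
finger_gap: 0.0198
grip_force: 59.5
```

```bash
cat >> h.py <<'E'
def asc(gx=-.088,z=.028,n=1):
    L=[]
    for _ in range(n):
        c=env.capture('scene');s=env.get_state();L.append(s['contact_force'])
    R=Ro.from_quat(s['tool_rot']).as_matrix();yaw=np.arctan2(-R[0,1],R[1,1]);tcp=s['tool_pos']
    print('Fmean',np.mean(L,0).round(2));ch=' .:-=+*#'
    for x in np.linspace(.06,-.045,30):
        row=''
        for y in np.linspace(.042,-.042,49):
            u,v=proj(c,s2w((x,y,z),tcp,yaw,gx=gx));g=cv2.getRectSubPix(c['img'][:,:,0].astype(np.float32),(1,1),(float(u),float(v)))[0,0]
            row+=ch[int(np.clip((g-60)/150*8,0,7))]
        print(row)
    return c
E
python3 - <<'E'
from h import *
s,R=st();print(w2b(s['tool_pos']).round(4),s['ft_torque'].round(2))
c=asc(z=.03,n=6)
# lip front edge: profile along scoop x at z=.0005
s=env.get_state()
for y in (-.02,0,.02):
    print([int(cv2.getRectSubPix(c['img'][:,:,0].astype(np.float32),(1,1),tuple(map(float,proj(c,s2w((x/1000,y,.0005),s['tool_pos'],np.radians(7.1),gx=-.088)))))[0,0]) for x in range(30,64,2)])
E
```

```text
t 13.65 pos [0.588  0.0398 0.1906] yawY 7.22 tilt 0.04 F [-0.2 -0.7 -5. ] gap 0.0198 gf 59.5
[-0.0468  0.0272  0.1906] [0.04 0.43 0.06]
Fmean [-0.14 -0.16 -5.45]
##########*=:.:=*#######*+=+*####################
##########*=:.:=*#####**+==+*####################
#########*+-..:=+*++===---=+*####***++++****####*
#########*+-. .:---::..:::-===++===---::---==+++=
#########*+-. .:---:::::::::--====+===--::::-===-
#########+=:  .-==--====-:::-=+*******+==-::-=+=-
########*+-:..:-===+***+=--=+*########**+=-:-==-:
########*=-:..:-=++*##*+=-=+*##########*+=---==-:
#######*=-:.  :-=++*##*+===+*##########*+=--===-.
######*+-:.   .:==+****+=-=+*##########*+=-===-:.
######*=:.    :--==+++=---=+**#######**+=-==+=-. 
#####*+-.     :-------:::---=+++****+==-:--===:. 
#####*+-.     .-==--:::::::---==++++==-:::-==-:  
#####*+-.     :=++=-----:::-==++****++==---==-.  
######+-...  .-=+====++=---=+*#######**+=====-.  
#####*+-......:====+***+=-=+*#########**+==+=-.  
#####*=::::...:-=+**##*+==+*###########*+==+=-.  
#####*=::...  :-=+*##*+===+*##########**++++=-.  
#####*=:.     .:==+**+=---+**########**+++**+-.  
#####*=:.     .:-------:::-==+***#**++===++*+-.  
#####*=:.     ..::..........::--===--::::-=+=-. .
#####+=:        ....   ..................:===:...
####*+-:.       .........................:=+=:..:
#####+=::..    .........................:-=+=-:::
#####*++=-:..:-=======-------------------=++=-:::
########*+=--+******++==+===++*++=++==++=+++=-:::
#########****###*++=::.....:-=+==------------::::
###############*+=:          ::::::::::::::::::::
###############*+-.              .:::::::::::::::
###############*+:               .:::::::::::::::
[104, 114, 138, 172, 193, 205, 207, 207, 207, 205, 198, 176, 147, 122, 111, 110, 110]
[134, 145, 173, 193, 205, 205, 205, 204, 205, 205, 196, 178, 139, 97, 68, 58, 58]
[114, 113, 125, 154, 184, 200, 207, 207, 207, 206, 205, 199, 196, 200, 203, 197, 176]
```

{"op": "play_rows", "data": {
  "moves": [
    [[0.0,0,0.008,0,0],[0.0,0,0.016,0,0],[0.0,0,0.024,0,0],[0.0,-0.0005,0.032,0,0],[0.0,-0.0005,0.04,0,0],[0.0,-0.0005,0.048,0,0],[0.0,-0.001,0.058,0,0],[0.0,-0.001,0.07,0,0],[0.0,-0.001,0.08,0,0],[0.0,-0.001,0.085,0,0]]
  ]
}}

```text
time_s: 15.2
tool_pos: [0.5785, 0.1243, 0.1907]
tool_rot: [-0.063, 0.998, 0.0, 0.0]
contact_force: [0.0, 0.2, -5.0]
finger_gap: 0.0197
grip_force: 59.5
```

Run:
```python
from h import *
s,R=st();print(w2b(s['tool_pos']).round(4),s['ft_torque'].round(2))
import pickle
c=asc(z=.02,n=6);e=env.capture('top');pickle.dump((c,e),open('w9.pkl','wb'))
```

```text
t 15.2 pos [0.5785 0.1243 0.1907] yawY 7.19 tilt 0.04 F [ 0.   0.2 -5. ] gap 0.0197 gf 59.5
[-0.0468  0.1122  0.1907] [-0.02  0.39  0.02]
Fmean [-0.15 -0.05 -5.56]
#################################################
#################################################
################################################*
#################********#########*****#########*
########*++==++===------==+*****++=---===+++***+=
########+=---=====--::::::--======---:::::--===-:
#######*+===++***++==-:::::-=+++++++==-::::-===-:
######*+++**######**+=--:-=+**#####**+=-:::-==-:.
######*++*#########**+=--=+*########**+=-::-=-:..
#####*++**##########*+===+*##########*+=---==-:..
####*+==+*##########*+=-=+*##########*+=---=-:. .
###*+=--=**########*+=--=+*#########*++===+=-:. .
###*=:..:=+*******+=--:--=+**#####**+=--====:.  .
##*+=:. ..:-=++++==-:::::-==++++++==-:::-==-.   .
##*+-.  .:-=++++++==-:::::--==++++==----===:.   .
##*+-...-=+**##****+=--::-=+*******++====+=:.   .
##*+-::-+*########**+=---=**#######**++==+=:.   .
##*+-::=*##########*++==+*##########**++++=:.   .
##*=-:-+*##########*+===+*##########**+++==:.  .:
##*=:.-=*#########**+==+*###########*+++++=:.  .:
##*=:.:-=+*######*++=++****#######**++++++=:.  .:
##*=:. .:-==++++==----=====++****++=--==++-:   .-
##+=:.   ..::::::.........:::----:::..:-==-:  .-=
##+=:.   .............................:-==-:..-+*
#*+-:.................................:-==-::-=**
#*+=-::::::::::::::::::::::..........::-==---==++
*#**++++++++++===============---=======+++=====++
*#############**++=======+++++=++++++++*++===++++
*#############*+-:..  ...:-=====+++++++++++++++++
*############*+-.          ::--====++++++++++++++
```

Run:
```python
from h import *
import pickle
a,b=pickle.load(open('first.pkl','rb'))
# jar rim check in top: bright rim ring
g=cv2.resize(a['img'][160:225,140:205,0],None,fx=4,fy=4,interpolation=cv2.INTER_CUBIC)
ci=cv2.HoughCircles(g,cv2.HOUGH_GRADIENT,1,60,param1=100,param2=25,minRadius=75,maxRadius=120)
for u,v,r in (ci[0] if ci is not None else [])[:3]: print('jar',ray(a,140+u/4-.4,160+v/4-.4,.11).round(4),r/4*2.76)
go((.495,.277,.322,7.2))
```

```text
jar [0.5466 0.2862 0.11  ] 53.889
t 15.55 pos [0.5787 0.1223 0.1906] yawY 7.06 tilt 0.03 F [-0.1 -0.5 -6.4] gap 0.0194 gf 59.5
row [ 0.0641  0.1638 -0.1314] turn -0.002 n>= 3.5
```

{"op": "play_rows", "data": {
  "moves": [
    [[0.0,0,0,-0.02,0],[0.0,0.005,0,-0.05,0],[0.0,0.015,0.01,-0.085,0],[0.0,0.03,0.04,-0.115,0],[0.0,0.045,0.075,-0.131,0],[0.0,0.058,0.11,-0.131,0],[0.0,0.063,0.14,-0.131,0],[0.0,0.063,0.16,-0.131,0],[0.0,0.063,0.168,-0.131,0],[0.0,0.063,0.168,-0.131,0]]
  ]
}}

```text
time_s: 16.8
tool_pos: [0.4958, 0.2814, 0.3215]
tool_rot: [-0.062, 0.998, -0.0, -0.0]
contact_force: [0.2, -0.4, -5.7]
finger_gap: 0.0193
grip_force: 59.5
```

Run:
```python
from h import *
s,R=st()
ax=np.array([np.cos(np.radians(7.1)),np.sin(np.radians(7.1))]);d=np.array([.546,.284])-s['tool_pos'][:2];print('along',d@ax,'lat',-d[0]*ax[1]+d[1]*ax[0])
c=asc(z=.02,n=4)
```

```text
t 16.8 pos [0.4958 0.2814 0.3215] yawY 7.08 tilt 0.04 F [ 0.2 -0.4 -5.7] gap 0.0193 gf 59.5
along 0.05017853076940196 lat -0.003591432746137924
Fmean [-0.1  -0.12 -5.56]
---=+***#########################################
---=+**##########################################
--==+**#####******#####******####################
--==+**###**+===++****+++++++****##########******
--=++*###*+=-:.:-====--::----==+****#****+++=++++
--=+**#**+=:....:::::......::--===+++==--:::-==+=
-==+****+-:..::----:::...  ..::::--:::......:---:
-==+***+=-:-==+++===--::.. ..::-----:::.....:--:.
-=++**+=--=+*****+++==-::..:-==+++===--::..:---. 
-=++++=-=+**###****++=--::-=+******++==-:::--:.  
==+++=-=+**######***+==--=+***###****+==----::   
==+==--=+*#######***+=--=+**######***++=-==-:.   
-==-:::=+**######**+==--=+**######***++==--:.    
==-:..:-=+*******++=-::-=+**######**++===-:.     
==:.  ..:-=+++++==-::..::=++**#****+=====-.      
=-:.     .:--====---::...:-=++++++==---=-:.      
==:.    .:-=+++++===--:...:--======---==-:.      
==:.   :-=+******++==-::::-==++++++=====-:.      
=-:. .:=+**####***++==---=+********++++=-:.      
=-:..:-+**######***+==--=+**####****++++=:.      
=-: .:=+**######***+==-=+**######****++=-:.      
-:. .:-+**#####***+=---=+**######***+++=-.       
--. ..:=++******++=-:::-=***####***++===-.     .:
=-:.  .:-==++===-::....:-=+******++=--==-:    :-=
=-:.   ..::::::.........:--=====--:::-==-:  .-=+*
=-:.  .....................::::.....:-=-:..:=+**#
+=--:::::::::::::::::::::::::..:::.:--=--:=+**###
++++++++++++++====--========--=======++==+**#####
**#**********+==-:------======++**********#######
##########**+-:        .:::::=+**################
```

{"op": "play_rows", "data": {
  "moves": [
    [[0.0,0,0,0,0],[0.0,0,0,0,0],[0.0,0,0,0,0]]
  ],
  "grip_force": 28
}}

```text
time_s: 17.38
tool_pos: [0.4953, 0.2818, 0.3217]
tool_rot: [-0.062, 0.998, 0.0, 0.0]
contact_force: [0.2, -0.1, -4.9]
finger_gap: 0.0196
grip_force: 28.0
```

```bash
cat >> h.py <<'E'
def pitch(c,s,gx=-.088):
    "best nose-down pitch: compare dark handle/lip? print torque only"
E
python3 - <<'E'
from h import *
s,R=st()
L=[];T=[]
for _ in range(4):
    c=env.capture('scene');s=env.get_state();L.append(s['contact_force']);T.append(s['ft_torque'])
print(np.mean(L,0).round(2),np.mean(T,0).round(3))
import pickle;pickle.dump(c,open('d0.pkl','wb'))
E
```

```text
t 17.38 pos [0.4953 0.2818 0.3217] yawY 7.11 tilt 0.0 F [ 0.2 -0.1 -4.9] gap 0.0196 gf 28.0
[ 0.23 -0.11 -5.61] [-0.027  0.446 -0.005]
```

{"op": "play_rows", "data": {
  "moves": [
    [[0.0,0,0,0,0],[0.0,0,0,0,0],[0.0,0,0,0,0]]
  ],
  "grip_force": 17
}}

```text
time_s: 17.95
tool_pos: [0.4952, 0.2819, 0.3216]
tool_rot: [-0.062, 0.998, 0.0, -0.0]
contact_force: [-0.5, 0.4, -5.7]
finger_gap: 0.0198
grip_force: 17.0
```

```bash
cat > t.py <<'E'
from h import *
import pickle,sys
s,R=st();L=[];T=[]
for _ in range(3):
    c=env.capture('scene');s=env.get_state();L.append(s['contact_force']);T.append(s['ft_torque'])
print(np.mean(L,0).round(2),np.mean(T,0).round(3))
c0=pickle.load(open('d0.pkl','rb'));pickle.dump(c,open('d1.pkl','wb'))
# changed region vs reference, pixel bbox
D=cv2.absdiff(c['img'],c0['img']).max(2);D=(cv2.GaussianBlur(D,(3,3),0)>30).astype(np.uint8);print('changed px',D.sum(),cv2.boundingRect(cv2.findNonZero(D)) if D.any() else '')
E
python3 t.py
```

```text
t 17.95 pos [0.4952 0.2819 0.3216] yawY 7.12 tilt 0.01 F [-0.5  0.4 -5.7] gap 0.0198 gf 17.0
[-0.27 -0.25 -4.69] [ 0.003  0.35  -0.012]
changed px 1510 (310, 121, 66, 111)
```

{"op": "play_rows", "data": {
  "moves": [
    [[0.0,0,0,0,0],[0.0,0,0,0,0],[0.0,0,0,0,0]]
  ],
  "grip_force": 11
}}

```text
time_s: 18.48
tool_pos: [0.4952, 0.2819, 0.3216]
tool_rot: [-0.062, 0.998, -0.0, -0.0]
contact_force: [-0.4, 1.2, -6.2]
finger_gap: 0.0198
grip_force: 11.0
```

```bash
python3 t.py
```

```text
t 18.48 pos [0.4952 0.2819 0.3216] yawY 7.12 tilt 0.01 F [-0.4  1.2 -6.2] gap 0.0198 gf 11.0
[ 0.47  0.08 -5.2 ] [-0.027  0.255 -0.021]
changed px 1792 (297, 121, 79, 111)
```

{"op": "play_rows", "data": {
  "moves": [
    [[0.0,0,0,0,0],[0.0,0,0,0,0],[0.0,0,0,0,0]]
  ],
  "grip_force": 7.5
}}

```text
time_s: 19.0
tool_pos: [0.4956, 0.2821, 0.322]
tool_rot: [-0.062, 0.998, 0.0, 0.0]
contact_force: [0.6, 0.4, -3.7]
finger_gap: 0.0199
grip_force: 7.5
```

```bash
python3 t.py
```

```text
t 19.0 pos [0.4956 0.2821 0.322 ] yawY 7.12 tilt 0.06 F [ 0.6  0.4 -3.7] gap 0.0199 gf 7.5
[-0.02  0.41 -2.93] [ 0.049  0.085 -0.002]
changed px 2191 (294, 120, 82, 112)
```

Run:
```python
from h import *
L=[];T=[]
for _ in range(14):
    c=env.capture('scene');s=env.get_state();L.append(s['contact_force']);T.append(s['ft_torque'])
print(np.mean(L,0).round(2),np.mean(T,0).round(3),s['time_s'])
```

```text
[ 0.04  0.12 -3.39] [ 0.018  0.079 -0.003] 19.85
```

{"op": "play_rows", "data": {
  "moves": [
    [[0.0,0,0,0,0],[0.0,0,0,0,0],[0.0,0,0,-0.02,0],[0.0,0,0,-0.055,0],[0.0,0,0,-0.065,0],[0.0,0.02,-0.03,-0.065,0.05],[0.0,0.02,-0.08,-0.065,0.1],[0.0,0.02,-0.13,-0.065,0.15],[0.0,0.02,-0.18,-0.065,0.185],[0.0,0.02,-0.2,-0.065,0.185]]
  ],
  "grip_force": 60
}}

```text
time_s: 21.1
tool_pos: [0.5, 0.0768, 0.3858]
tool_rot: [0.033, 0.999, -0.001, -0.001]
contact_force: [-0.8, 0.8, -2.4]
finger_gap: 0.02
grip_force: 60.0
```

Run:
```python
from h import *
import pickle
c=cap('scene');e=cap('top');pickle.dump((c,e),open('j.pkl','wb'))
j=proj(c,(.546,.284,.06));t=proj(e,(.546,.284,.06));print(j,t)
o=np.zeros((600,800,3),np.uint8)
def cr(c,u,v,r,n):
    u,v=int(u),int(v);u=min(max(u,r),511-r);v=min(max(v,r),383-r);return cv2.resize(c['img'][v-r:v+r,u-r:u+r,::-1],(n,n),interpolation=cv2.INTER_CUBIC)
o[:300,:400]=cv2.resize(c['img'][:,:,::-1],(400,300));o[300:,:300]=cr(c,*j,35,300);o[300:,310:610]=cr(e,*t,30,300)
o[:300,410:710]=cr(e,*proj(e,(.638,.018,.03)),60,300)
cv2.imwrite('pics/j.png',o)
go((.5419,-.2869,.24,-3.5))
```

```text
[332.94534211 193.6145784 ] [174.40215318 194.40667451]
t 21.2 pos [0.5002 0.0776 0.3859] yawY -3.8 tilt 0.15 F [-0.3  0.6 -3.9] gap 0.0193 gf 60.0
row [-0.066  -0.3606  0.1466] turn -0.005 n>= 6.3
```

View pics/j.png

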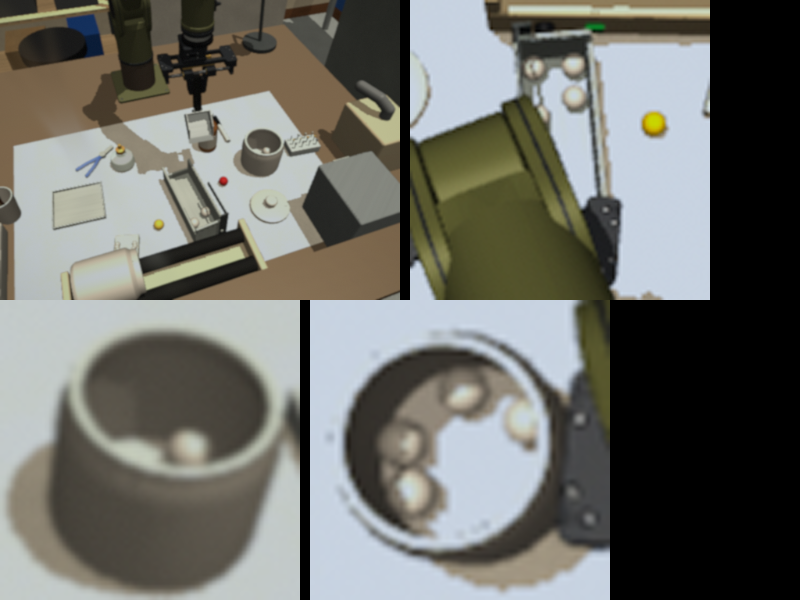

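{"op": "play_rows", "data": {
  "moves": [
    [[0.0,-0.01,-0.05,0,0],[0.0,-0.02,-0.11,0,-0.005],[0.0,-0.035,-0.17,0,-0.005],[0.0,-0.05,-0.23,0,-0.005],[0.0,-0.06,-0.29,0.0,-0.005],[0.0,-0.066,-0.34,0.03,-0.005],[0.0,-0.066,-0.361,0.08,-0.005],[0.0,-0.066,-0.361,0.13,-0.005],[0.0,-0.066,-0.361,0.155,-0.005],[0.0,-0.066,-0.361,0.155,-0.005]]
  ]
}}

```text
time_s: 22.45
tool_pos: [0.5437, -0.281, 0.2291]
tool_rot: [0.027, 1.0, 0.002, -0.002]
contact_force: [-0.7, 0.6, -2.7]
finger_gap: 0.0198
grip_force: 60.0
```

Run:
```python
from h import *
import pickle
s,R=st()
c=cap('scene');e=cap('top');pickle.dump((c,e),open('p.pkl','wb'))
# pitch: profile in scene of scoop centre-line/edges for theta hypotheses: predicted lip corners
def tip(p,th):
    q=np.array([p[0]+.093,p[1],p[2]-.071]);cc,ss=np.cos(th),np.sin(th)
    return np.array([q[0]*cc+q[2]*ss-.093,q[1],-q[0]*ss+q[2]*cc+.071])
for th in (40,45,50,55,60): print(th,[proj(c,s2w(tip(p,np.radians(th)),s['tool_pos'],np.radians(-3.5))).round(0) for p in [(.047,.035,0),(.047,-.035,0),(-.035,.035,.034),(-.035,-.035,.034)]])
u0,v0=proj(c,s2w(tip((.0,0,.02),np.radians(50)),s['tool_pos'],np.radians(-3.5))).astype(int)
ch=' .:-=+*#'
print(u0-30,v0-28)
for v in range(v0-28,v0+30): print(v,''.join(ch[int(np.clip((g-40)/170*8,0,7))] for g in c['img'][v,u0-30:u0+31,0]))
```

```text
t 22.45 pos [ 0.5437 -0.281   0.2291] yawY -3.07 tilt 0.34 F [-0.7  0.6 -2.7] gap 0.0198 gf 60.0
40 [array([126., 275.]), array([ 93., 282.]), array([117., 240.]), array([ 83., 247.])]
45 [array([126., 272.]), array([ 94., 279.]), array([117., 238.]), array([ 83., 245.])]
50 [array([126., 268.]), array([ 94., 275.]), array([117., 236.]), array([ 83., 243.])]
55 [array([125., 263.]), array([ 94., 270.]), array([117., 234.]), array([ 83., 241.])]
60 [array([125., 259.]), array([ 94., 266.]), array([116., 232.]), array([ 83., 239.])]
74 225
225 ====+***=: #####           .-++***+-:.:-=+*******************
226 ====+***+-.   ...          .-+****+=::-=+********************
227 ====++***+=-:--=-:         .:+*****+==++*********************
228 =====+****+++++*+-.         :=******++***********************
229 =====++**********=:         .-+******************************
230 ======+++********+-.        .:+******************************
231 =========+***#***+=.         :=******************************
232 ==========+*******=:         .-+******************++++++*****
233 ==========++**#***+-.   
[... 2638 characters left out ...]
************++++++++++=========+*****++
274 =+++*********+--::::-+********++++++++===============+*****+=
275 *************+--::::-=+***+++++++===================++*****+=
276 *************+--:::::=++++++========================++****+==
277 *************+=--::::-=+=======================----=++++++=--
278 **************=---::--======================-----:-=++===--::
279 **************+=--::--=================-------:-::::---::---=
280 ***************=--:--=============-----------:::::..::--===++
281 ***************+--:--=========----------::::::...:::-=++*****
282 ***************+-::---===-------:---::::::..::::-===+******##<stdin>:13: RuntimeWarning: overflow encountered in scalar subtract
```

{"op": "play_rows", "data": {
  "moves": [
    [[0.0,0.0116,0,0.012,0],[0.0,0.0116,0,0.025,0],[0.0,0.0196,0,0.034,0],[0.0,0.026,0,0.037,0],[0.0,0.0326,0,0.04,0],[0.0,0.0446,0,0.045,0],[0.0,0.056,0,0.052,0],[0.0,0.056,0,0.052,0]]
  ],
  "grip_force": 12
}}

```text
time_s: 23.55
tool_pos: [0.487, -0.2802, 0.1791]
tool_rot: [0.028, 1.0, 0.0, -0.001]
contact_force: [-2.0, -0.6, -0.9]
finger_gap: 0.0203
grip_force: 12.0
```

```bash
cat > q.py <<'E'
from h import *
s,R=st();p=s['tool_pos']-[.4341,-.2803,.1202];a=np.radians(-3.5);print('fwd',(p[0]*np.cos(a)+p[1]*np.sin(a)).round(4),'lat',(-p[0]*np.sin(a)+p[1]*np.cos(a)).round(4),'up',p[2].round(4),s['ft_torque'].round(2))
c=cap('scene')
def tip(p,th):
    q=np.array([p[0]+.093,p[1],p[2]-.071]);cc,ss=np.cos(th),np.sin(th)
    return np.array([q[0]*cc+q[2]*ss-.093,q[1],-q[0]*ss+q[2]*cc+.071])
P=[(.047,.035,0),(.047,-.035,0),(-.035,.035,.034),(-.035,-.035,.034)]
for th in (0,10,20,30,40): print(th,[proj(c,s2w(tip(q,np.radians(th)),s['tool_pos'],a)).round(0).tolist() for q in P])
ch=' .:-=+*#'
u0,v0=map(int,proj(c,(.535,-.285,.05)));u0-=30;v0-=30
print(u0)
for v in range(v0,v0+60,2): print(v,''.join(ch[int(np.clip((float(g)-40)/170*8,0,7))] for g in c['img'][v,u0:u0+60,0]))
E
python3 q.py
```

```text
t 23.55 pos [ 0.487  -0.2802  0.1791] yawY -3.22 tilt 0.14 F [-2.  -0.6 -0.9] gap 0.0203 gf 12.0
fwd 0.0527 lat 0.0033 up 0.0589 [ 0.12  0.42 -0.05]
0 [[123.0, 278.0], [90.0, 285.0], [117.0, 239.0], [84.0, 246.0]]
10 [[125.0, 278.0], [92.0, 285.0], [118.0, 239.0], [85.0, 245.0]]
20 [[126.0, 276.0], [94.0, 283.0], [118.0, 238.0], [86.0, 244.0]]
30 [[127.0, 272.0], [96.0, 279.0], [118.0, 236.0], [87.0, 243.0]]
40 [[127.0, 267.0], [96.0, 273.0], [118.0, 234.0], [87.0, 240.0]]
74
221 ============--:.::-:.       ..-+****+=::::-=+***************
223 ===============+***+=:       .:=+*+=-:..:=+*****+++++*******
225 ===============+****+-.       .-+*+-:.:-=+++++======++******
227 ================+****=:.       :-+++==++*++=========++******
229 ==================++*+-.       .:-=+**+++==========+++******
231 ======================-:.       .:-=++++============++++****
233 ======================-:.        .-+****++=======------=+***
235 =======================-:.       :-++*++=--::::::------=+***
237 ========================-.      .-==----======--------==+***
239 ================-----::---:.::
[... 630 characters left out ...]
*****+==--=********************#*##*+=-:-=+****+++
261 ***************+=+=:-+********************###*+=----+****+++
263 ***************+==-:-+*******************##*#**+=---+*****++
265 ***************+=--::=*****************########*+=--=*****++
267 *****************+-::-+**************************+==+*****+=
269 *****************+--:-+**#**#********************++++******+
271 *****************+----=************************+*+++++*****+
273 *****************+=---=+**********+++*++**+++++++**********+
275 *******************+===+++++++++++++++*********************+
277 *********************++++++++++***********************++++=-
279 *********************************************+++++===--::---
```

{"op": "play_rows", "data": {
  "moves": [
    [[0.0,0.011,0,0.008,0],[0.0,0.021,0,0.017,0],[0.0,0.03,0,0.026,0],[0.0,0.039,0,0.037,0],[0.0,0.046,0,0.047,0],[0.0,0.05,0,0.053,0],[0.0,0.0527,0,0.058,0],[0.0,0.0527,0,0.059,0],[0.0,0.0527,0,0.059,0]]
  ],
  "grip_force": 12
}}

```text
time_s: 24.72
tool_pos: [0.4356, -0.2773, 0.1209]
tool_rot: [0.028, 1.0, -0.0, -0.0]
contact_force: [-0.0, -0.1, 0.8]
finger_gap: 0.0194
grip_force: 12.0
```

```bash
python3 q.py
```

```text
t 24.73 pos [ 0.4356 -0.2773  0.1209] yawY -3.2 tilt 0.01 F [-0.  -0.1  0.8] gap 0.0194 gf 12.0
fwd 0.0013 lat 0.0031 up 0.0007 [ 0.01 -0.09 -0.01]
0 [[126.0, 273.0], [95.0, 280.0], [120.0, 236.0], [90.0, 243.0]]
10 [[128.0, 273.0], [97.0, 280.0], [121.0, 236.0], [91.0, 243.0]]
20 [[129.0, 271.0], [99.0, 278.0], [121.0, 236.0], [92.0, 242.0]]
30 [[129.0, 268.0], [100.0, 274.0], [122.0, 234.0], [92.0, 240.0]]
40 [[129.0, 263.0], [101.0, 269.0], [122.0, 232.0], [92.0, 237.0]]
74
221 ===================-----:.........:---::::-=+++=========++**
223 ========================-:.........::...:=+**++=======+==+**
225 =========================-.............-=+***++=====+====++*
227 =========================-:.........:--=+++++========+=+==+*
229 =========================-:........:-===========+++++++===++
231 ==========================-......  .:===++++*****+++**++++**
233 ==========================-:....   .:-==+****+++++=====++***
235 ===================++++**+=-...     :=++=====---====+++++***
237 ================+********+=-:......:=+========++******+++***
239 +++++========++=++*++====--==
[... 631 characters left out ...]
*********=-:=**##*#*#***#**#########*+====+****+++
261 ******************+=--=+*##**********#*########*+++=+****+++
263 ******************++=--+*##*##*****#############**+==+****++
265 ******************+==-=+*##**####*#*#####*#######*+==+****++
267 ******************+++==+*#*##**###*#*#############***+****++
269 ********************+==+*###########*##############********+
271 ********************+==+**#*##*##***#**###########*********+
273 ********************+=+*######*########*#******************+
275 ************************######*****************************+
277 ****************************+++++*++******************++++=-
279 **************************++******************++++====-::---
```

{"op": "play_rows", "data": {
  "moves": [
    [[0.06,0,0,0,0],[0.06,0,0,0,0],[0.06,0,0,0,0],[0.06,0,0,0,0],[0.06,0,0,0,0],[0.06,0,0,-0.03,0],[0.06,0,0,-0.08,0],[0.06,0,0,-0.14,0],[0.06,0,0,-0.2,0],[0.06,0,0,-0.2,0]]
  ]
}}

```text
time_s: 26.02
tool_pos: [0.4376, -0.2783, 0.325]
tool_rot: [0.028, 1.0, -0.002, 0.004]
contact_force: [0.8, -0.3, -0.5]
finger_gap: 0.06
grip_force: 0.0
```

Run:
```python
from h import *
import pickle
s,R=st();a,b=pickle.load(open('first.pkl','rb'))
c=cap('scene')
# difference to the start around the tray
ch=' .:-=+*#'
for im in (b,c):
    for v in range(222,284,3): print(v,''.join(ch[int(np.clip((float(g)-40)/170*8,0,7))] for g in im['img'][v,66:140,0]))
    print()
# static things unchanged?
for n,p in dict(jar=(.546,.284,.05),lid=(.69,.22,.02),cast=(.665,-.2,.02),pliers=(.4,-.22,.01),marker=(.36,.21,.01)).items():
    u,v=map(int,proj(c,p));D=cv2.absdiff(c['img'],b['img']).max(2)[max(v-20,0):v+20,u-20:u+20];print(n,(D>60).sum())
```

```text
t 26.02 pos [ 0.4376 -0.2783  0.325 ] yawY -3.23 tilt 0.56 F [ 0.8 -0.3 -0.5] gap 0.06 gf 0.0
222 **************************+==-:.......:-+**+=-:::-=+**********************
225 ***************************+=-:........:=++-:::-=+************************
228 ***************************+==-:........-+**++****************************
231 ****************************++=-........:=********************************
234 *****************************+=-:........-=*****+++++==========++*********
237 *****************************++=-........:==----===+++++******++++********
240 *******************+++++====----==----========---:-=+++*********++********
243 *****+++++=-----:---===+======----:::::::::::::::::-===+*******+++********
246 *=-----=++++***********=-...:::::::::::::::::::::--===-=+******++++*******
249 *==+*******************=:...::::::---===++++*******++=--++*****++++*******
252 *==+*******************+-:-=+**********************++=--=+******++++******
255 *==+*******************+-:-+************************+=--=+*******+++******
258 +==+*******************+-:-+***********************++=
[... 1652 characters left out ...]
*********++==-=+***+++******
261 *===+*********************+=-:=+************************+===++***+==+*****
264 *===+********************++==--+**************************+==+****+++*****
267 *+=+**********************+++=-+****************************++****+=++****
270 *+=++***********************+==+**********************************++++****
273 *+==************************+++*************************+**********+=+****
276 *+=+*************************************++++++++*****************+===+***
279 ++=+*****************************++++****************++++==----:::---=+***
282 ++=+*******************************+***+++++====--:-----==++++************

jar 32
lid 0
cast 0
pliers 44
marker 0
```

```bash
python3 -c "
from workcell import env
print(env.close_job())"
```

```text
the job is handed in; nothing more can be done
None
```

I handed the job in at about 26 s of the 72 s allowed; no verdict came back. The cameras showed four balls in the jar, the other four in the bin, and the empty scoop released upright in its tray. The lid, cast and marker areas of the image were unchanged; the small changes around the pliers and jar I took to be shadow and the added balls.

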